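# Open a field power unit, load its battery cartridges and clamp it shut

## Robot

A 6-joint arm with a two-finger parallel gripper is mounted at the origin on the work surface. World frame = base frame: x ahead of the robot, y to its left, z up, the work surface at z = 0. Lengths are in mm, angles in rad, forces in N, time in s.
With the tool pointing down it reaches from about 275 to 825 mm from the base axis. Payload 4.9 kg.
Tool frame: the origin (TCP) lies midway between the tips of the shut fingers; the grasp point (between the pads) lies 19 mm behind it; z points along the fingers, y is the line along which they close (so a half turn about z gives the same grasp; the last joint's range is limited). The gripper opens to 85 mm and grips with 20 to 120 N. Pads are 22 mm wide; open, the fingers measure 114 mm over their backs; the gripper's body (76 mm by 85 mm) begins 54 mm behind the grasp point. The pads swing forward as they close: fully open they stand 13 mm farther back than shut.
Start: joints at [1.196, 0.326, -0.193, 1.052, 0, 1.437], TCP at [131.157, 534.15, 211.281] pointing down, gripper open.
Joint ranges: [-2.65, 2.65], [-0.97, 1.79], [-1.3, 1.35], [-1.93, 2.1], [-1.47, 1.37], [-3.14, 3.14]. Speed limits (rad/s): [2.57, 2.57, 3.14, 3.14, 3.14, 3.14].

## Interface

Orientations are given as a rotation vector (axis times angle).
In Python, from cell import monitor, optics, ticket gives the robot as it stands.
- The arm moves only by the tool drive_tool, never from a script. Its argument "targets" is a list of rows, each an object of numbers: "tx", "ty", "tz": the shift along the tool's x, y, z each as a share of 0.5 m, from -1 to 1; "ax", "ay", "az": the turn, a rotation vector about the tool's x, y, z each as a share of 180 degrees, from -1 to 1. In form: [{"tx": .., "ty": .., "tz": .., "ax": .., "ay": .., "az": ..}, ...]. A call has 1 to 10 rows; each row is the pose to reach, as a shift and turn from the pose commanded when the call began, along the tool's axes at that moment, turning the shorter way round; what a row does not reach only later rows make up. A row lasts 1/10 s, in which the tool goes at most 50 mm and 8.59 degrees, less where a joint would pass 70% of its speed; a pose out of reach is approached as far as the arm can. A call with a number of a shift or a turn outside -1 to 1 is refused whole. A call with a gripper value outside its range is refused whole. "grip" is the closure, from 0 (fully open) to 1 (shut), set as the call begins (left out, the last holds). The fingers move at their own pace and stop on an object; "newtons" is the grip in N (left out, the last holds). Time passes only in rows, so rows that repeat a pose let the fingers close. It gives the time, the measured TCP pose, the force, the opening and the grip force at its end, in the units of the state.
- monitor.observe(): the state, without advancing time (a new reading comes with each control period).
- optics.snapshot(name): name is "scene" or "top"; returns the picture (400x640x3 uint8, blue, green, red); there is no depth.
- optics.camera_info(name): a dict with "fovy" (degrees; the focal length in pixels is half the picture's height over the tangent of half this angle, whatever the lens; pixels are square), "cx", "cy" (the principal point, pixels), "distortion" ([k1, k2, p1, p2, k3] as OpenCV has them; the pictures are not rectified), "extrinsics" (4x4, takes a point from camera to world coordinates). Camera axes: x right, y down, z forward; pixel columns grow to the right and rows downward; lengths in mm; the calibration is good to about 2 mm. A picture is of the moment at which its call begins. camera_info takes no time and is no camera call.
- ticket.hand_in(): hands the job in; it is judged then, once.
The state is a dict: "time": time; "joint_positions": joint angles; "dq": joint speeds; "joint_efforts": joint torques, N m; "eef_pos": TCP position; "eef_rot": TCP orientation; "wrist_force": force on the tool from outside, world axes, zero at the start; "wrist_torque": the same for the moment, N m; "opening": opening from 0.0 (shut) to 1.0 (fully open); "finger_force": force on a finger pad.
Only numpy, scipy, OpenCV 4.12 (cv2) and the standard library are available. Lean on these libraries where they do the work, as an engineer would, in place of code of your own. Each camera call takes 0.05 s, during which the arm holds its last target. There are 200 camera calls.

## Task

Get the field power unit ready for issue: swing its red clamp handle out and down to free the cover, lift the cover off and set it upright on the counter, then slide every battery cartridge on the counter, nose down, fully home into a bore of the unit (any bore; spare bores stay empty), feeling for the entry if it does not go in at once. When all of them are home, put the cover back level on the unit's shoulder with its handle bar running from front to back, and swing the red handle upright again so that the clamp holds the cover down. Leave the other things on the counter where they are.

Things in the scene. Friction and masses are not known exactly. Their poses are not given: they have to be found in the camera images.
- cartridge1_mid (a point): battery cartridge, stands upright on its chamfered brass nose; point on its axis, half-way up (50 mm above its foot). Round tan sleeve 54 mm in diameter and 60 mm tall (nose chamfer 3.5 mm wide, 4 mm high), carrying on top a round black finger grip 36 mm in diameter and 40 mm tall; 100 mm tall in all, about 0.3 kg. z is its axis, up. May be absent (None)
- cartridge2_mid (a point): battery cartridge, stands upright on its chamfered brass nose; point on its axis, half-way up (50 mm above its foot). Round tan sleeve 54 mm in diameter and 60 mm tall (nose chamfer 3.5 mm wide, 4 mm high), carrying on top a round black finger grip 36 mm in diameter and 40 mm tall; 100 mm tall in all, about 0.3 kg. z is its axis, up. May be absent (None)
- cartridge3_mid (a point): battery cartridge, stands upright on its chamfered brass nose; point on its axis, half-way up (50 mm above its foot). Round tan sleeve 54 mm in diameter and 60 mm tall (nose chamfer 3.5 mm wide, 4 mm high), carrying on top a round black finger grip 36 mm in diameter and 40 mm tall; 100 mm tall in all, about 0.3 kg. z is its axis, up. May be absent (None)
- cartridge4_mid (a point): battery cartridge, stands upright on its chamfered brass nose; point on its axis, half-way up (50 mm above its foot). Round tan sleeve 54 mm in diameter and 60 mm tall (nose chamfer 3.5 mm wide, 4 mm high), carrying on top a round black finger grip 36 mm in diameter and 40 mm tall; 100 mm tall in all, about 0.3 kg. z is its axis, up. May be absent (None)
- bore1 (a point): centre of the mouth of a bore, in the top face of the unit's block; z up, x to the back of the unit. Bore 55.2 mm in diameter (1.2 mm wider than the sleeve), 60 mm deep, flat floor, hard square-edged mouth; a cartridge fully home has its tan sleeve flush with the block's top, only the black grip standing above. The four bores are 72 mm apart in a square
- bore2 (a point): centre of the mouth of a bore, in the top face of the unit's block; z up, x to the back of the unit. Bore 55.2 mm in diameter (1.2 mm wider than the sleeve), 60 mm deep, flat floor, hard square-edged mouth; a cartridge fully home has its tan sleeve flush with the block's top, only the black grip standing above. The four bores are 72 mm apart in a square
- bore3 (a point): centre of the mouth of a bore, in the top face of the unit's block; z up, x to the back of the unit. Bore 55.2 mm in diameter (1.2 mm wider than the sleeve), 60 mm deep, flat floor, hard square-edged mouth; a cartridge fully home has its tan sleeve flush with the block's top, only the black grip standing above. The four bores are 72 mm apart in a square
- bore4 (a point): centre of the mouth of a bore, in the top face of the unit's block; z up, x to the back of the unit. Bore 55.2 mm in diameter (1.2 mm wider than the sleeve), 60 mm deep, flat floor, hard square-edged mouth; a cartridge fully home has its tan sleeve flush with the block's top, only the black grip standing above. The four bores are 72 mm apart in a square
- unit_top (a point): field power unit, fixed: centre of the top of its grey metal block (160 x 160 mm, 70 mm above the counter). Olive enclosure 188 x 188 mm round it, its top a shoulder 14 mm below the block's top. x to the back (black panel with switch and sockets is the front, -x), y to its left, z up. The clamp's pedestal, 100 mm tall, is on its right, 93 to 159 mm from the centre
- cover_mid (a point): olive open-bottomed cover, 176 mm square outside, 168 inside, 62 tall, 0.45 kg; on top a steel handle bar 12 thick, 108 long along the cover's x, its centre line 45 mm above this point, 28 mm free below it (posts at +-48). Point on its axis, 51 mm above its lower rim. Fitted over the block, rim on the shoulder, as at the start, this point is 37 mm above the block's top, bar along the unit's x, either way round
- clamp (a joint): handle of the hold-down toggle clamp on the unit's right side: 0 = handle upright, clamp closed, rubber-tipped arm down on the cover; about 1.3 = open, handle lying out to the unit's -y side, arm standing up. It stays where it is left (friction 0.2 N m)
- clamp_grip (a point): middle of the red grip of the clamp handle, 85 mm from its hinge; grip 18 mm wide along the unit's x, 22 mm the other way, 74 mm long
- clamp_hinge (a point): hinge of the clamp handle, 133 mm to the unit's right (-y) and 52 mm above the block's top; axis = the unit's x; at joint value q the grip lies 85 sin q mm towards -y and 85 cos q mm above the hinge. The arm, pivoted 112 mm right of the unit's centre and linked to the handle, turns 1.5 times as far; closed (as at the start) it reaches to 52 mm from the centre, open it stands 80 mm up, leaning outwards
- tape_roll: bystander: roll of white tape 96 mm across, 25 mm tall; origin under its centre
- screwdriver: bystander: screwdriver 190 mm long lying on the counter
- hard_case: bystander: small grey hard case 70 x 110 x 36 mm; origin under its centre
Things that resemble listed ones, but are neither listed nor needed, are in the scene too. Leave any green or turquoise look-alike of the part that bears cartridge4_mid alone.

How it is judged (in metres and radians):
On the way, in this order (a step that is already met when the one before it is completed fails the run):
1. the cover is off and stands upright on the counter (horizontal distance between cover_mid and unit_top above 0.12 m and height (world z) of cover_mid below 0.06 m and angle between cover_mid's own z axis and vertical below 0.1 rad), for 0.2 s.
2. every cartridge is fully home in a bore, the cover still off (((horizontal distance between cartridge1_mid and bore1 below 0.005 m and z of cartridge1_mid in the frame of bore1 below -0.007 m and angle between cartridge1_mid's own z axis and vertical below 0.06 rad) or (horizontal distance between cartridge1_mid and bore2 below 0.005 m and z of cartridge1_mid in the frame of bore2 below -0.007 m and angle between cartridge1_mid's own z axis and vertical below 0.06 rad) or (horizontal distance between cartridge1_mid and bore3 below 0.005 m and z of cartridge1_mid in the frame of bore3 below -0.007 m and angle between cartridge1_mid's own z axis and vertical below 0.06 rad) or (horizontal distance between cartridge1_mid and bore4 below 0.005 m and z of cartridge1_mid in the frame of bore4 below -0.007 m and angle between cartridge1_mid's own z axis and vertical below 0.06 rad)) and ((horizontal distance between cartridge2_mid and bore1 below 0.005 m and z of cartridge2_mid in the frame of bore1 below -0.007 m and angle between cartridge2_mid's own z axis and vertical below 0.06 rad) or (horizontal distance between cartridge2_mid and bore2 below 0.005 m and z of cartridge2_mid in the frame of bore2 below -0.007 m and angle between cartridge2_mid's own z axis and vertical below 0.06 rad) or (horizontal distance between cartridge2_mid and bore3 below 0.005 m and z of cartridge2_mid in the frame of bore3 below -0.007 m and angle between cartridge2_mid's own z axis and vertical below 0.06 rad) or (horizontal distance between cartridge2_mid and bore4 below 0.005 m and z of cartridge2_mid in the frame of bore4 below -0.007 m and angle between cartridge2_mid's own z axis and vertical below 0.06 rad)) and ((horizontal distance between cartridge3_mid and bore1 below 0.005 m and z of cartridge3_mid in the frame of bore1 below -0.007 m and angle between cartridge3_mid's own z axis and vertical below 0.06 rad) or (horizontal distance between cartridge3_mid and bore2 below 0.005 m and z of cartridge3_mid in the frame of bore2 below -0.007 m and angle between cartridge3_mid's own z axis and vertical below 0.06 rad) or (horizontal distance between cartridge3_mid and bore3 below 0.005 m and z of cartridge3_mid in the frame of bore3 below -0.007 m and angle between cartridge3_mid's own z axis and vertical below 0.06 rad) or (horizontal distance between cartridge3_mid and bore4 below 0.005 m and z of cartridge3_mid in the frame of bore4 below -0.007 m and angle between cartridge3_mid's own z axis and vertical below 0.06 rad)) and ((horizontal distance between cartridge4_mid and bore1 below 0.005 m and z of cartridge4_mid in the frame of bore1 below -0.007 m and angle between cartridge4_mid's own z axis and vertical below 0.06 rad) or (horizontal distance between cartridge4_mid and bore2 below 0.005 m and z of cartridge4_mid in the frame of bore2 below -0.007 m and angle between cartridge4_mid's own z axis and vertical below 0.06 rad) or (horizontal distance between cartridge4_mid and bore3 below 0.005 m and z of cartridge4_mid in the frame of bore3 below -0.007 m and angle between cartridge4_mid's own z axis and vertical below 0.06 rad) or (horizontal distance between cartridge4_mid and bore4 below 0.005 m and z of cartridge4_mid in the frame of bore4 below -0.007 m and angle between cartridge4_mid's own z axis and vertical below 0.06 rad)) and horizontal distance between cover_mid and unit_top above 0.05 m), for 0.2 s.
3. the cover sits level on the unit, over the cartridges (horizontal distance between cover_mid and unit_top below 0.008 m and z of cover_mid in the frame of unit_top below 0.04 m and angle between cover_mid's own z axis and vertical below 0.04 rad and angle between the x axis of cover_mid and the x axis of unit_top, either way round below 0.08 rad), for 0.2 s.
4. the clamp is closed again (value of joint clamp below 0.12 rad), for 0.2 s.
At the end, for the whole second after the job is handed in: Every cartridge upright in a bore, within 5 mm of its axis, sleeve flush within 3 mm; cover at rest, centred within 8 mm, rim within 3 mm of the shoulder, level within 2 degrees, bar along the unit's front-back line within 4.5 degrees; clamp handle within 0.12 rad of upright (all of step 3 and ((horizontal distance between cartridge1_mid and bore1 below 0.005 m and z of cartridge1_mid in the frame of bore1 below -0.007 m and angle between cartridge1_mid's own z axis and vertical below 0.06 rad) or (horizontal distance between cartridge1_mid and bore2 below 0.005 m and z of cartridge1_mid in the frame of bore2 below -0.007 m and angle between cartridge1_mid's own z axis and vertical below 0.06 rad) or (horizontal distance between cartridge1_mid and bore3 below 0.005 m and z of cartridge1_mid in the frame of bore3 below -0.007 m and angle between cartridge1_mid's own z axis and vertical below 0.06 rad) or (horizontal distance between cartridge1_mid and bore4 below 0.005 m and z of cartridge1_mid in the frame of bore4 below -0.007 m and angle between cartridge1_mid's own z axis and vertical below 0.06 rad)) and ((horizontal distance between cartridge2_mid and bore1 below 0.005 m and z of cartridge2_mid in the frame of bore1 below -0.007 m and angle between cartridge2_mid's own z axis and vertical below 0.06 rad) or (horizontal distance between cartridge2_mid and bore2 below 0.005 m and z of cartridge2_mid in the frame of bore2 below -0.007 m and angle between cartridge2_mid's own z axis and vertical below 0.06 rad) or (horizontal distance between cartridge2_mid and bore3 below 0.005 m and z of cartridge2_mid in the frame of bore3 below -0.007 m and angle between cartridge2_mid's own z axis and vertical below 0.06 rad) or (horizontal distance between cartridge2_mid and bore4 below 0.005 m and z of cartridge2_mid in the frame of bore4 below -0.007 m and angle between cartridge2_mid's own z axis and vertical below 0.06 rad)) and ((horizontal distance between cartridge3_mid and bore1 below 0.005 m and z of cartridge3_mid in the frame of bore1 below -0.007 m and angle between cartridge3_mid's own z axis and vertical below 0.06 rad) or (horizontal distance between cartridge3_mid and bore2 below 0.005 m and z of cartridge3_mid in the frame of bore2 below -0.007 m and angle between cartridge3_mid's own z axis and vertical below 0.06 rad) or (horizontal distance between cartridge3_mid and bore3 below 0.005 m and z of cartridge3_mid in the frame of bore3 below -0.007 m and angle between cartridge3_mid's own z axis and vertical below 0.06 rad) or (horizontal distance between cartridge3_mid and bore4 below 0.005 m and z of cartridge3_mid in the frame of bore4 below -0.007 m and angle between cartridge3_mid's own z axis and vertical below 0.06 rad)) and ((horizontal distance between cartridge4_mid and bore1 below 0.005 m and z of cartridge4_mid in the frame of bore1 below -0.007 m and angle between cartridge4_mid's own z axis and vertical below 0.06 rad) or (horizontal distance between cartridge4_mid and bore2 below 0.005 m and z of cartridge4_mid in the frame of bore2 below -0.007 m and angle between cartridge4_mid's own z axis and vertical below 0.06 rad) or (horizontal distance between cartridge4_mid and bore3 below 0.005 m and z of cartridge4_mid in the frame of bore3 below -0.007 m and angle between cartridge4_mid's own z axis and vertical below 0.06 rad) or (horizontal distance between cartridge4_mid and bore4 below 0.005 m and z of cartridge4_mid in the frame of bore4 below -0.007 m and angle between cartridge4_mid's own z axis and vertical below 0.06 rad)) and value of joint clamp below 0.12 rad and linear speed of cover below 0.02 m/s); the robot touches nothing.
It fails at once if the tape roll is moved by more than 4 cm (distance of tape_roll from where it was at the start of the episode above 0.04 m).
It fails at once if the screwdriver is moved by more than 4 cm (distance of screwdriver from where it was at the start of the episode above 0.04 m).
It fails at once if the hard case is moved by more than 4 cm (distance of hard_case from where it was at the start of the episode above 0.04 m).
Of cartridge1, cartridge2, cartridge3, cartridge4 only 2 to 4 are there at a start; the rules pass over those that are not, and their reading is None.
At some moment in a run one of cover may be knocked a few centimetres aside while the robot is not near it.
It also fails if it takes over 210 s, if anything falls off the work surface, if the arm or the gripper's body presses on something with over 40 N, if the wrist force passes 120 N, or if a joint passes its speed limit or range.

## Working session

There is one attempt and no reset: what is moved stays moved. The work goes in short steps, Python scripts to look and compute and a tool call to move; the robot and the scene stay as the last step left them, time stands still between calls to the robot, and variables do not carry over. Pictures are saved under pics/ and viewed, at most 14 in all, crops included, and the job is handed in when it is done.

Besides the shell and the picture viewer there is one more tool, called as a command line: name --argument value ..., lists and objects as JSON in quotes. drive_tool: Moves the arm, as the interface text tells. Shift numbers are shares of 0.5 m and turn numbers shares of 180 degrees, none past 1 either way. Its arguments: {"type":"object","properties":{"targets":{"type":"array","items":{"type":"object","properties":{"tx":{"type":"number"},"ty":{"type":"number"},"tz":{"type":"number"},"ax":{"type":"number"},"ay":{"type":"number"},"az":{"type":"number"}}}},"grip":{"type":"number"},"newtons":{"type":"number"}},"required":["targets"]}

```bash
mkdir -p pics; ls
python3 - <<'E'
from cell import monitor, optics
import cv2,json
print(monitor.observe())
for n in("scene","top"):
    i=optics.camera_info(n);print(n,i)
    cv2.imwrite(f"pics/{n}0.png",optics.snapshot(n))
E
```

```text
pics
{'time': 0.0, 'joint_positions': array([ 1.19578995e+00,  3.26964579e-01, -1.93566312e-01,  1.05197768e+00,
       -1.62406101e-05,  1.43660005e+00]), 'dq': array([ 1.13362545e-04,  1.36743067e-03, -1.34968452e-03,  9.22370278e-04,
        7.42632236e-05,  1.13398845e-03]), 'joint_efforts': array([-7.06306787e-05, -4.43401909e+01,  2.62439758e+01,  1.56316347e-02,
       -1.64221701e-04,  2.52637564e-07]), 'eef_pos': array([130.93995489, 533.56963347, 210.49724675]), 'eef_rot': array([-3.77300251e-01, -3.11843413e+00,  2.60896632e-03]), 'wrist_force': array([-0.21949022,  0.92829698, -0.53131935]), 'wrist_torque': array([0.01082649, 0.02877363, 0.00541703]), 'finger_force': 0.0, 'opening': 1.0004071437490774}
scene {'fovy': 49.31814147655236, 'cx': 322.9262877331677, 'cy': 194.79812797800858, 'distortion': array([-0.0127989,  0.       ,  0.       ,  0.       ,  0.       ]), 'extrinsics': array([[ 7.22896922e-01,  4.50988332e-01, -5.23478333e-01,
         1.08286391e+03],
       [ 6.90883683e-01, -4.82739523e-01,  5.38184253e-01,
        -4.62891878e+02],
       [-9.98886258e-03, -7.50714378e-01, -6.60551395e-01,
         7.71636227e+02],
       [ 0.00000000e+00,  0.00000000e+00,  0.00000000e+00,
         1.00000000e+00]])}
top {'fovy': 51.006139856811856, 'cx': 319.7063734374808, 'cy': 197.7705620339136, 'distortion': array([-0.11101993,  0.        ,  0.        ,  0.        ,  0.        ]), 'extrinsics': array([[ 6.85038232e-03, -9.94986544e-01,  9.97739881e-02,
         4.66845458e+02],
       [-9.99748500e-01, -4.68393163e-03,  2.19316731e-02,
         3.53370694e+01],
       [-2.13543851e-02, -9.98991353e-02, -9.94768392e-01,
         1.27657034e+03],
       [ 0.00000000e+00,  0.00000000e+00,  0.00000000e+00,
         1.00000000e+00]])}
```

View pics/scene0.png

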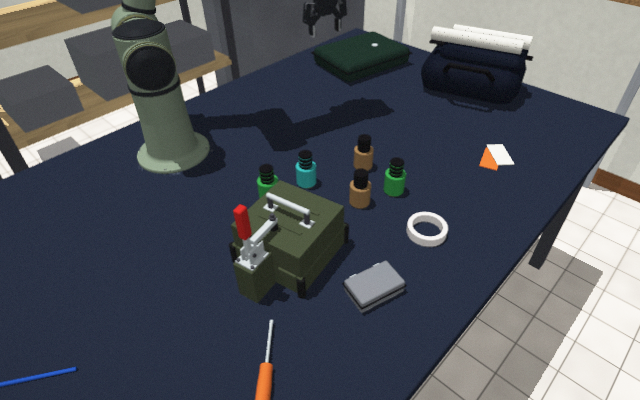

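View pics/top0.png

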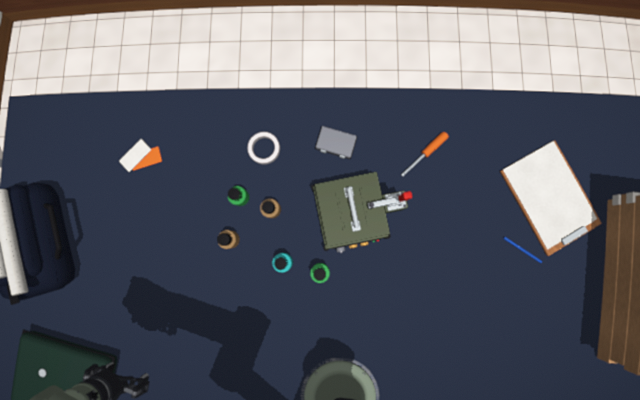

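Look-alikes: scene view tan cartridges (364,153), (360,190), against green (267,180), (395,178) and turquoise (306,170). In the top view they are tan (270,208), (228,239), green (237,195), (320,272) and turquoise (282,263). I choose the two tan ones and will check them in a close crop.

```bash
cat > h.py <<'E'
import numpy as np, cv2
from cell import monitor, optics
from scipy.spatial.transform import Rotation as R
def cam(n):
    i=optics.camera_info(n); f=200/np.tan(np.radians(i["fovy"])/2)
    return np.array([[f,0,i["cx"]],[0,f,i["cy"]],[0,0,1.]]),np.array(i["distortion"],float),np.array(i["extrinsics"])
def ray(n,uv):
    K,d,E=cam(n); p=cv2.undistortPoints(np.array(uv,float).reshape(-1,1,2),K,d).reshape(-1,2)
    return E[:3,3],np.c_[p,np.ones(len(p))]@E[:3,:3].T
def plane(n,uv,z):
    o,d=ray(n,uv); return o+d*((z-o[2])/d[:,2])[:,None]
def proj(n,P):
    K,d,E=cam(n); T=np.linalg.inv(E)
    return cv2.projectPoints(np.array(P,float).reshape(-1,1,3),cv2.Rodrigues(T[:3,:3])[0],T[:3,3],K,d)[0].reshape(-1,2)
def tri(a,b):
    "point closest to the scene pixel ray a and the top pixel ray b"
    A=np.zeros((3,3));v=np.zeros(3)
    for n,uv in(("scene",a),("top",b)):
        o,d=ray(n,[uv]);d=d[0]/np.linalg.norm(d[0]);M=np.eye(3)-np.outer(d,d);A+=M;v+=M@o
    return np.linalg.solve(A,v)
def blobs(m,amin=15):
    n,l,s,c=cv2.connectedComponentsWithStats(m.astype(np.uint8))
    return [(c[k].round(1),s[k].tolist()) for k in range(1,n) if s[k][4]>=amin]
def togo(P,yaw=None):
    "shift in tool axes to world point P (shares of .5 m), and yaw of tool y"
    s=monitor.observe();Rm=R.from_rotvec(s["eef_rot"]).as_matrix()
    y=Rm[:,1]
    print("t=%.1f"%s["time"],"pos",s["eef_pos"].round(1),"F",np.round(s["wrist_force"],1),"y-axis yaw deg",np.degrees(np.arctan2(y[1],y[0])).round(2),"tilt",np.degrees(np.arccos(-Rm[2,2])).round(2))
    return (Rm.T@(np.array(P,float)-s["eef_pos"])/500).round(4)
E
python3 - <<'E'
from h import *
t=cv2.imread("pics/top0.png");s=cv2.imread("pics/scene0.png")
cv2.imwrite("pics/c1.png",cv2.resize(t[125:295,215:450],None,fx=3.4,fy=3.4,interpolation=cv2.INTER_CUBIC))
cv2.imwrite("pics/c2.png",cv2.resize(s[125:315,220:420],None,fx=3.1,fy=3.1,interpolation=cv2.INTER_CUBIC))
for n,im in(("top",t),("scene",s)):
    h=cv2.cvtColor(im,cv2.COLOR_BGR2HSV);H,S,V=[h[...,k].astype(int) for k in range(3)]
    print(n,"tan",blobs((H>=8)&(H<=18)&(S>90)&(V>60)&(V<200)))
    print(n,"red",blobs(((H<5)|(H>174))&(S>150)&(V>90)))
E
```

```text
top tan [(array([278.5,   8.6]), [0, 0, 640, 102, 6640]), (array([433.3, 143.5]), [422, 132, 26, 25, 80]), (array([573.4, 173.9]), [555, 141, 38, 66, 106]), (array([532.5, 221.8]), [500, 170, 65, 86, 378]), (array([621.5, 287.5]), [598, 194, 42, 181, 6030]), (array([272.3, 209.4]), [261, 199, 19, 19, 158]), (array([593.6, 222.9]), [586, 208, 15, 24, 105]), (array([230.8, 239.2]), [220, 230, 19, 19, 173]), (array([364.2, 243.2]), [360, 241, 9, 5, 24]), (array([352.4, 245.6]), [349, 244, 8, 4, 19])]
top red [(array([406. , 195.5]), [399, 191, 13, 10, 82])]
scene tan [(array([629.2,   1.7]), [611, 0, 29, 7, 103]), (array([34.1,  9.1]), [21, 5, 27, 9, 58]), (array([108.1,  10.6]), [103, 7, 10, 7, 27]), (array([57.6, 12. ]), [55, 8, 7, 9, 22]), (array([ 5.6, 19.6]), [0, 14, 14, 14, 47]), (array([79. , 17.4]), [75, 15, 9, 7, 21]), (array([87.2, 21.1]), [82, 18, 12, 7, 27]), (array([46. , 25.6]), [42, 22, 8, 8, 20]), (array([27.1, 36.6]), [24, 31, 8, 10, 21]), (array([35.2, 33.6]), [32, 30, 8, 8, 25]), (array([ 7.7, 35.9]), [3, 33, 12, 8, 27]), (array([ 4.2, 43.8]), [0, 40, 10, 9, 22]), (array([204.9,  70.5]), [203, 68, 6, 6, 18]), (array([190.3,  75.6]), [187, 72, 7, 8, 18]), (array([73. , 78.2]), [68, 76, 11, 5, 20]), (array([86.1, 95.3]), [79, 92, 17, 10, 43]), (array([128.7,  98. ]), [124, 95, 9, 7, 18]), (array([122.5, 103.8]), [118, 101, 10, 7, 17]), (array([ 73.3, 118.4]), [69, 114, 8, 10, 18]), (array([ 62.8, 123.8]), [56, 120, 14, 9, 29]), (array([ 47.9, 129.8]), [43, 125, 11, 11, 35]), (array([ 16.2, 136.2]), [10, 133, 13, 8, 28]), (array([ 40.4, 136.1]), [36, 133, 11, 8, 30]), (array([ 31.8, 140.9]), [27, 139, 10, 5, 21]), (array([362.8, 158.8]), [354, 146, 19, 25, 341]), (array([617. , 184.2]), [592, 168, 48, 34, 769]), (array([359.3, 195.5]), [350, 180, 21, 28, 420]), (array([269.6, 382.9]), [267, 363, 6, 37, 110])]
scene red [(array([242. , 221.4]), [233, 204, 18, 36, 437])]
```

View pics/c1.png

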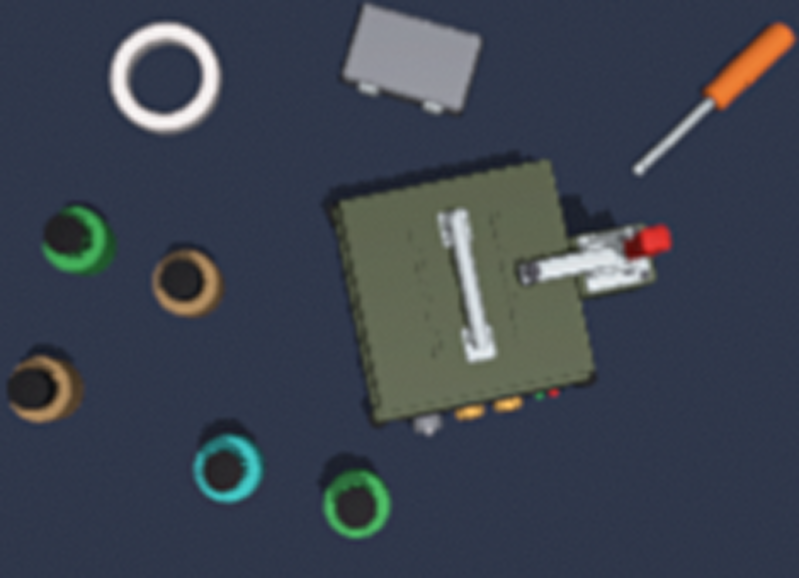

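View pics/c2.png

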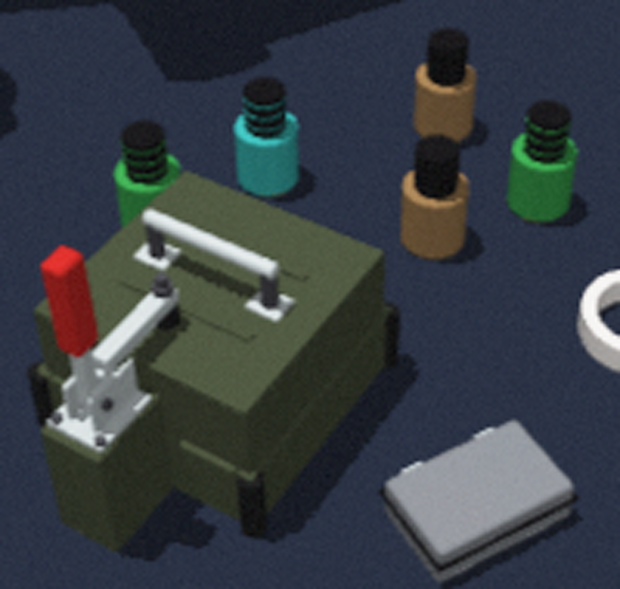

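The crop confirms the two tan cartridges: near (267,208) and far (226,239) in the top view. The cover corners in crop c1 are at (338,200), (549,160), (593,378) and (378,420).

Run:
```python
from h import *
a=lambda u,v:(u/3.4+215-.35,v/3.4+125-.35)
b=lambda u,v:(u/3.1+220-.35,v/3.1+125-.35)
C=plane("top",[a(338,200),a(549,160),a(593,378),a(378,420)],118)
print(C.round(1),C.mean(0).round(1))
for i in range(4):
    d=C[(i+1)%4]-C[i];print(np.linalg.norm(d[:2]).round(1),np.degrees(np.arctan2(d[1],d[0])).round(1))
S=plane("scene",[b(40,312),b(182,172),b(383,252),b(247,410)],118);print("scene",S.round(1),S.mean(0).round(1))
for i in range(4):
    d=S[(i+1)%4]-S[i];print(np.linalg.norm(d[:2]).round(1),np.degrees(np.arctan2(d[1],d[0])).round(1))
B=plane("top",[a(455,212),a(481,355)],152);d=B[0]-B[1];print("bar",B.round(1),B.mean(0),np.degrees(np.arctan2(d[1],d[0])))
for p,q in((b(448,38),a(178,281)),(b(438,147),a(178,281)),(b(448,38),a(35,388))):print("cart",tri(p,q).round(1))
print("bar scene",plane("scene",[b(152,217),b(272,268)],152).round(1))
t=cv2.imread("pics/top0.png")
print("red tri",tri((242,221.4),(406,195.5)).round(1))
print(proj("top",[[500,-40,60]]))
```

```text
[[ 623.    76.9  118. ]
 [ 657.   -96.3  118. ]
 [ 478.6 -130.9  118. ]
 [ 443.9   43.1  118. ]] [550.6 -26.8 118. ]
176.5 -78.9
181.7 -169.0
177.4 101.3
182.3 10.7
scene [[ 492.8 -131.1  118. ]
 [ 451.5   35.6  118. ]
 [ 623.3   73.3  118. ]
 [ 658.2  -94.9  118. ]] [556.4 -29.3 118. ]
171.7 103.9
175.8 12.4
171.7 -78.3
169.4 -167.7
bar [[609.2 -17.4 152. ]
 [496.  -37.9 152. ]] [552.5990691 -27.6369922 152.       ] 10.258150152222196
cart [556.8 202.1 204.5]
cart [558.1 211.4  97.8]
cart [468.9 329.3 103.4]
bar scene [[505.9 -37.6 152. ]
 [603.6 -16.8 152. ]]
red tri [ 581.  -161.1  211.3]
[[354.78099768 228.48333714]]
```

Run:
```python
from h import *
print(togo([579,-158,320]))
s=monitor.observe();M=R.from_rotvec(s["eef_rot"]).as_matrix();print(M.round(3))
for yaw in(11.2,191.2):
    y=np.array([np.cos(np.radians(yaw)),np.sin(np.radians(yaw)),0]);z=np.array([0,0,-1.]);T=np.c_[np.cross(y,z),y,z]
    print(yaw,(R.from_matrix(M.T@T).as_rotvec()/np.pi).round(4))
```

```text
t=0.1 pos [131.  533.6 210.6] F [-0.3 -0.7 -0.7] y-axis yaw deg 76.2 tilt 0.09
[-1.2    -1.13   -0.2173]
[[-0.971  0.238 -0.001]
 [ 0.238  0.971 -0.001]
 [ 0.    -0.002 -1.   ]]
11.2 [-5.000e-04  2.000e-04  3.611e-01]
191.2 [-3.000e-04 -5.000e-04 -6.389e-01]
```

drive_tool --targets '[{"tz":-0.1},{"tz":-0.2},{"tx":-0.1,"ty":-0.09,"tz":-0.22,"az":0.04},{"tx":-0.16,"ty":-0.15,"tz":-0.22,"az":0.08},{"tx":-0.23,"ty":-0.22,"tz":-0.22,"az":0.12},{"tx":-0.3,"ty":-0.28,"tz":-0.22,"az":0.16},{"tx":-0.37,"ty":-0.35,"tz":-0.22,"az":0.2},{"tx":-0.44,"ty":-0.42,"tz":-0.22,"az":0.24},{"tx":-0.51,"ty":-0.48,"tz":-0.22,"az":0.28},{"tx":-0.58,"ty":-0.55,"tz":-0.22,"az":0.32}]' --grip 0.3

```text
invalid input at $.targets[0]: expected keys tx, ty, tz, ax, ay, az
```

Run:
```python
from h import *
print(togo([579,-158,320]))
s=monitor.observe();M=R.from_rotvec(s["eef_rot"]).as_matrix()
yaw=11.2
y=np.array([np.cos(np.radians(yaw)),np.sin(np.radians(yaw)),0]);z=np.array([0,0,-1.]);T=np.c_[np.cross(y,z),y,z]
print(yaw,(R.from_matrix(M.T@T).as_rotvec()/np.pi).round(4),s["joint_positions"].round(2),s["opening"])
```

```text
t=0.1 pos [131.  533.6 210.6] F [-0.3 -0.7 -0.7] y-axis yaw deg 76.2 tilt 0.09
[-1.2    -1.13   -0.2173]
11.2 [-5.000e-04  2.000e-04  3.611e-01] [ 1.2   0.33 -0.19  1.05 -0.    1.44] 0.9998712281443487
```

drive_tool --targets '[{"tx":0,"ty":0,"tz":-0.1,"ax":0,"ay":0,"az":0},{"tx":0,"ty":0,"tz":-0.2,"ax":0,"ay":0,"az":0},{"tx":-0.1,"ty":-0.09,"tz":-0.22,"ax":0,"ay":0,"az":0.04},{"tx":-0.16,"ty":-0.15,"tz":-0.22,"ax":0,"ay":0,"az":0.08},{"tx":-0.23,"ty":-0.22,"tz":-0.22,"ax":0,"ay":0,"az":0.12},{"tx":-0.3,"ty":-0.28,"tz":-0.22,"ax":0,"ay":0,"az":0.16},{"tx":-0.37,"ty":-0.35,"tz":-0.22,"ax":0,"ay":0,"az":0.2},{"tx":-0.44,"ty":-0.42,"tz":-0.22,"ax":0,"ay":0,"az":0.24},{"tx":-0.51,"ty":-0.48,"tz":-0.22,"ax":0,"ay":0,"az":0.28},{"tx":-0.58,"ty":-0.55,"tz":-0.22,"ax":0,"ay":0,"az":0.32}]' --grip 0.3

```text
time: 1.1
eef_pos: [347.7, 196.5, 321.2]
eef_rot: [1.839, 2.547, 0.0]
wrist_force: [1.4, 0.2, -0.2]
opening: 0.7
finger_force: 0.0
```

```bash
cat >> h.py <<'E'
def plan(P,yaw=None):
    print("go",togo(P)); s=monitor.observe()
    if yaw is not None:
        M=R.from_rotvec(s["eef_rot"]).as_matrix();r=np.radians(yaw);y=np.array([np.cos(r),np.sin(r),0]);z=np.array([0,0,-1.])
        print("turn",(R.from_matrix(M.T@np.c_[np.cross(y,z),y,z]).as_rotvec()/np.pi).round(4))
    print("J",s["joint_positions"].round(2),"open",round(s["opening"],3),"ff",round(float(s["finger_force"]),1))
E
python3 -c "
from h import *
plan([579,-158,320],11.2)"
```

```text
t=1.1 pos [347.7 196.5 321.2] F [ 1.4  0.2 -0.2] y-axis yaw deg 18.32 tilt 0.02
go [-0.8185  0.2163  0.0025]
turn [ 0.0001 -0.      0.0396]
J [ 0.33 -0.02 -0.32  1.26  0.    1.58] open 0.7 ff 0.0
```

drive_tool --targets '[{"tx":-0.09,"ty":0.024,"tz":0,"ax":0,"ay":0,"az":0.01},{"tx":-0.18,"ty":0.048,"tz":0,"ax":0,"ay":0,"az":0.02},{"tx":-0.27,"ty":0.072,"tz":0,"ax":0,"ay":0,"az":0.0396},{"tx":-0.36,"ty":0.096,"tz":0,"ax":0,"ay":0,"az":0.0396},{"tx":-0.45,"ty":0.12,"tz":0,"ax":0,"ay":0,"az":0.0396},{"tx":-0.54,"ty":0.144,"tz":0,"ax":0,"ay":0,"az":0.0396},{"tx":-0.63,"ty":0.168,"tz":0,"ax":0,"ay":0,"az":0.0396},{"tx":-0.72,"ty":0.192,"tz":0,"ax":0,"ay":0,"az":0.0396},{"tx":-0.8185,"ty":0.2163,"tz":0,"ax":0,"ay":0,"az":0.0396},{"tx":-0.8185,"ty":0.2163,"tz":0,"ax":0,"ay":0,"az":0.0396}]'

```text
time: 2.1
eef_pos: [581.8, -160.1, 318.4]
eef_rot: [-1.994, -2.426, 0.003]
wrist_force: [0.5, 0.6, -0.2]
opening: 0.703
finger_force: 0.0
```

```bash
python3 -c "
from h import *
plan([579,-158,190],11.2)
cv2.imwrite('pics/s1.png',cv2.resize(optics.snapshot('scene')[80:320,140:400],None,fx=2.4,fy=2.4,interpolation=cv2.INTER_CUBIC))
print(proj('scene',[[579,-158,190],[579,-158,320]]))"
```

```text
t=2.1 pos [ 581.8 -160.1  318.4] F [ 0.5  0.6 -0.2] y-axis yaw deg 11.18 tilt 0.13
go [ 0.0052 -0.0042  0.2568]
turn [-0.0007  0.0001 -0.0001]
J [-0.39  0.39  0.17  1.35 -0.    0.99] open 0.703 ff 0.0
[[243.68077395 228.16277668]
 [233.53756595 173.59080003]]
```

View pics/s1.png

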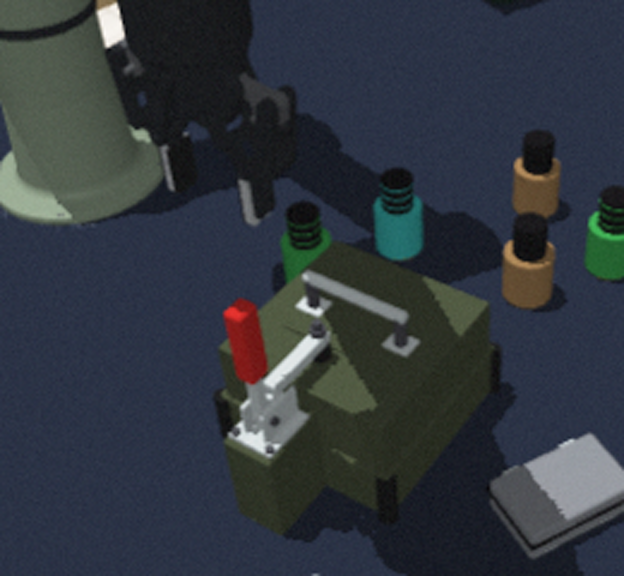

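The open fingers (tips at crop (178,185) and (252,220)) straddle the red handle at crop (245,340). Descending to grip it.

drive_tool --targets '[{"tx":0,"ty":-0.002,"tz":0.08,"ax":0,"ay":0,"az":0},{"tx":0,"ty":-0.002,"tz":0.16,"ax":0,"ay":0,"az":0},{"tx":0,"ty":-0.002,"tz":0.22,"ax":0,"ay":0,"az":0},{"tx":0,"ty":-0.002,"tz":0.256,"ax":0,"ay":0,"az":0},{"tx":0,"ty":-0.002,"tz":0.256,"ax":0,"ay":0,"az":0}]'

```text
time: 2.65
eef_pos: [576.3, -153.2, 190.5]
eef_rot: [-1.983, -2.429, 0.003]
wrist_force: [-0.2, 0.2, -0.2]
opening: 0.702
finger_force: 0.0
```

drive_tool --targets '[{"tx":0,"ty":0,"tz":0,"ax":0,"ay":0,"az":0},{"tx":0,"ty":0,"tz":0,"ax":0,"ay":0,"az":0},{"tx":0,"ty":0,"tz":0,"ax":0,"ay":0,"az":0},{"tx":0,"ty":0,"tz":0,"ax":0,"ay":0,"az":0},{"tx":0,"ty":0,"tz":0,"ax":0,"ay":0,"az":0},{"tx":0,"ty":0,"tz":0,"ax":0,"ay":0,"az":0}]' --grip 1 --newtons 25

```text
time: 3.25
eef_pos: [578.8, -155.7, 195.2]
eef_rot: [1.987, 2.431, -0.001]
wrist_force: [-4.9, -1.0, 6.3]
opening: 0.203
finger_force: 28.2
```

```bash
python3 -c "
from h import *
plan([579,-158,190],11.2)
for n in range(1,14):
    q=n*.1; print(q, round(-85*np.sin(q)/500,3), round(85*(1-np.cos(q))/500,3))"
```

```text
t=3.2 pos [ 578.8 -155.7  195.2] F [-4.9 -1.   6.3] y-axis yaw deg 11.47 tilt 0.09
go [-0.0047 -0.0005  0.0104]
turn [0.0001 0.0005 0.0015]
J [-0.39  0.43 -0.08  1.06 -0.    0.99] open 0.203 ff 28.2
0.1 -0.017 0.001
0.2 -0.034 0.003
0.30000000000000004 -0.05 0.008
0.4 -0.066 0.013
0.5 -0.082 0.021
0.6000000000000001 -0.096 0.03
0.7000000000000001 -0.11 0.04
0.8 -0.122 0.052
0.9 -0.133 0.064
1.0 -0.143 0.078
1.1 -0.152 0.093
1.2000000000000002 -0.158 0.108
1.3 -0.164 0.125
```

drive_tool --targets '[{"tx":-0.023,"ty":0,"tz":0.0015,"ax":0,"ay":0,"az":0},{"tx":-0.045,"ty":0,"tz":0.006,"ax":0,"ay":0,"az":0},{"tx":-0.067,"ty":0,"tz":0.013,"ax":0,"ay":0,"az":0},{"tx":-0.087,"ty":0,"tz":0.023,"ax":0,"ay":0,"az":0},{"tx":-0.1065,"ty":0,"tz":0.036,"ax":0,"ay":0,"az":0},{"tx":-0.124,"ty":0,"tz":0.051,"ax":0,"ay":0,"az":0},{"tx":-0.139,"ty":0,"tz":0.068,"ax":0,"ay":0,"az":0},{"tx":-0.152,"ty":0,"tz":0.087,"ax":0,"ay":0,"az":0},{"tx":-0.162,"ty":0,"tz":0.107,"ax":0,"ay":0,"az":0},{"tx":-0.17,"ty":0,"tz":0.127,"ax":0,"ay":0,"az":0}]'

```text
time: 4.25
eef_pos: [597.7, -246.7, 135.1]
eef_rot: [1.983, 2.418, -0.014]
wrist_force: [-5.2, -14.9, 15.8]
opening: 0.204
finger_force: 36.0
```

drive_tool --targets '[{"tx":0,"ty":0,"tz":0,"ax":0,"ay":0,"az":0},{"tx":0,"ty":0,"tz":0,"ax":0,"ay":0,"az":0},{"tx":0,"ty":0,"tz":0,"ax":0,"ay":0,"az":0}]' --grip 0.3

```text
time: 4.55
eef_pos: [596.2, -238.2, 130.1]
eef_rot: [1.988, 2.433, 0.001]
wrist_force: [0.9, 0.6, 0.0]
opening: 0.695
finger_force: 0.0
```

```bash
python3 -c "
from h import *
plan([579,-158,190],11.2)
cv2.imwrite('pics/s2.png',cv2.resize(optics.snapshot('scene')[80:320,140:400],None,fx=2.4,fy=2.4,interpolation=cv2.INTER_CUBIC))"
```

```text
t=4.5 pos [ 596.2 -238.2  130.1] F [0.9 0.6 0. ] y-axis yaw deg 11.5 tilt 0.03
go [ 0.164  -0.0016 -0.1198]
turn [ 0.0001 -0.0001  0.0017]
J [-0.5   0.55 -0.05  0.97  0.    0.87] open 0.695 ff 0.0
```

View pics/s2.png

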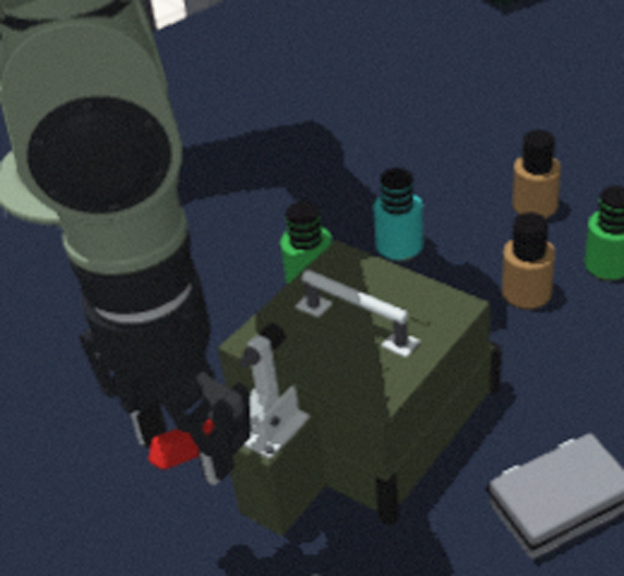

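The handle lies out to the side between the fingers (crop (180,450)) and the clamp arm stands up (crop (262,360)). The clamp is open, so the cover is next.

drive_tool --targets '[{"tx":0,"ty":0,"tz":-0.06,"ax":0,"ay":0,"az":0},{"tx":0,"ty":0,"tz":-0.14,"ax":0,"ay":0,"az":0},{"tx":0,"ty":0,"tz":-0.22,"ax":0,"ay":0,"az":0},{"tx":0,"ty":0,"tz":-0.3,"ax":0,"ay":0,"az":0},{"tx":0.07,"ty":0,"tz":-0.34,"ax":0,"ay":0,"az":-0.045},{"tx":0.15,"ty":-0.01,"tz":-0.34,"ax":0,"ay":0,"az":-0.09},{"tx":0.23,"ty":-0.02,"tz":-0.34,"ax":0,"ay":0,"az":-0.135},{"tx":0.31,"ty":-0.02,"tz":-0.34,"ax":0,"ay":0,"az":-0.18},{"tx":0.37,"ty":-0.02,"tz":-0.34,"ax":0,"ay":0,"az":-0.225},{"tx":0.42,"ty":-0.02,"tz":-0.34,"ax":0,"ay":0,"az":-0.27}]'

```text
time: 5.6
eef_pos: [543.7, -32.3, 300.1]
eef_rot: [0.799, 3.038, 0.001]
wrist_force: [0.9, 0.3, 0.2]
opening: 0.701
finger_force: 0.0
```

Run:
```python
from h import *
plan([552.5,-27.6,250],101.2)
print(plane("top",[(237,195),(320,272),(282,263)],80).round())
```

```text
t=5.6 pos [543.7 -32.3 300.1] F [0.9 0.3 0.2] y-axis yaw deg 60.52 tilt 0.03
go [-0.0106  0.0168  0.1003]
turn [ 2.00e-04  1.00e-04 -2.26e-01]
J [-0.2   0.27 -0.04  1.26  0.    0.32] open 0.701 ff 0.0
[[594. 301.  80.]
 [376.  59.  80.]
 [400. 168.  80.]]
```

drive_tool --targets '[{"tx":-0.0106,"ty":0.0168,"tz":0.05,"ax":0,"ay":0,"az":-0.045},{"tx":-0.0106,"ty":0.0168,"tz":0.1,"ax":0,"ay":0,"az":-0.09},{"tx":-0.0106,"ty":0.0168,"tz":0.1,"ax":0,"ay":0,"az":-0.135},{"tx":-0.0106,"ty":0.0168,"tz":0.1,"ax":0,"ay":0,"az":-0.18},{"tx":-0.0106,"ty":0.0168,"tz":0.1,"ax":0,"ay":0,"az":-0.226},{"tx":-0.0106,"ty":0.0168,"tz":0.18,"ax":0,"ay":0,"az":-0.226},{"tx":-0.0106,"ty":0.0168,"tz":0.25,"ax":0,"ay":0,"az":-0.226},{"tx":-0.0106,"ty":0.0168,"tz":0.326,"ax":0,"ay":0,"az":-0.226},{"tx":-0.0106,"ty":0.0168,"tz":0.326,"ax":0,"ay":0,"az":-0.226}]'

```text
time: 6.5
eef_pos: [549.0, -28.8, 132.2]
eef_rot: [0.295, -3.119, -0.004]
wrist_force: [-0.4, 0.4, -0.2]
opening: 0.698
finger_force: 0.0
```

drive_tool --targets '[{"tx":0,"ty":0,"tz":0,"ax":0,"ay":0,"az":0},{"tx":0,"ty":0,"tz":0,"ax":0,"ay":0,"az":0},{"tx":0,"ty":0,"tz":0,"ax":0,"ay":0,"az":0},{"tx":0,"ty":0,"tz":0,"ax":0,"ay":0,"az":0},{"tx":0,"ty":0,"tz":0,"ax":0,"ay":0,"az":0},{"tx":0,"ty":0,"tz":0,"ax":0,"ay":0,"az":0},{"tx":0,"ty":0,"tz":0,"ax":0,"ay":0,"az":0}]' --grip 1 --newtons 50

```text
time: 7.2
eef_pos: [554.0, -30.2, 137.9]
eef_rot: [-0.294, 3.126, -0.001]
wrist_force: [-0.7, 0.3, 6.3]
opening: 0.001
finger_force: 3.1
```

Run:
```python
from h import *
plan([552.5,-27.6,250],101.2)
```

```text
t=7.2 pos [554.  -30.2 137.9] F [-0.7  0.3  6.3] y-axis yaw deg 100.76 tilt 0.12
go [ 0.0016  0.0056 -0.2242]
turn [-0.0002  0.0007 -0.0025]
J [-0.19  0.39 -0.29  0.88  0.   -0.38] open 0.001 ff 3.1
```

Run:
```python
from h import *
a=optics.snapshot('scene');b=optics.snapshot('top');cv2.imwrite('pics/rawt.png',b);cv2.imwrite('pics/raws.png',a)
A=cv2.resize(a[90:310,200:420],(400,400),interpolation=cv2.INTER_CUBIC);B=cv2.resize(b[130:290,270:430],(400,400),interpolation=cv2.INTER_CUBIC)
cv2.imwrite('pics/s3.png',np.hstack([A,B]))
```

```text
(no output)
```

View pics/s3.png

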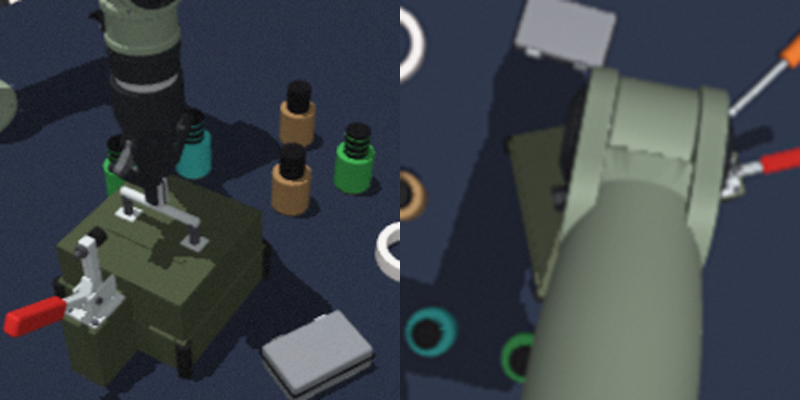

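Run:
```python
from h import *
a=cv2.imread('pics/raws.png');cv2.imwrite('pics/s4.png',cv2.resize(a[150:230,240:330],None,fx=7,fy=7,interpolation=cv2.INTER_CUBIC))
print(proj('scene',[[554,-30,138],[553,-28,152],[554,-30,157]])-[240,150])
```

```text
[[46.84040658 58.02735503]
 [46.78594991 52.49473348]
 [46.25539319 51.42428287]]
```

View pics/s4.png

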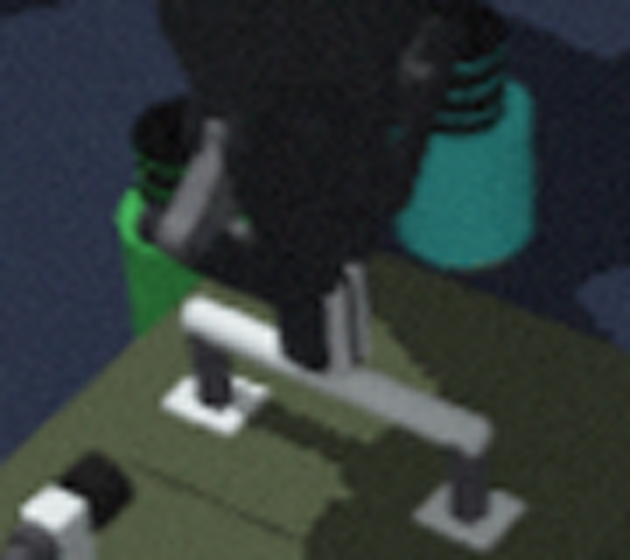

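The fingertips (crop (325,367)) rest on top of the bar although the reported TCP z is 138, so the tips really sit about 20 mm above the reported TCP. I'll reopen, go about 20 mm lower and check the force.

drive_tool --targets '[{"tx":0,"ty":0.003,"tz":-0.02,"ax":0,"ay":0,"az":0},{"tx":0,"ty":0.003,"tz":-0.02,"ax":0,"ay":0,"az":0},{"tx":0,"ty":0.003,"tz":-0.02,"ax":0,"ay":0,"az":0},{"tx":0,"ty":0.003,"tz":-0.02,"ax":0,"ay":0,"az":0}]' --grip 0.3

```text
time: 7.7
eef_pos: [552.6, -28.6, 146.5]
eef_rot: [0.294, -3.127, -0.0]
wrist_force: [-0.1, -0.3, -0.3]
opening: 0.678
finger_force: 0.0
```

drive_tool --targets '[{"tx":0,"ty":0,"tz":0.015,"ax":0,"ay":0,"az":0},{"tx":0,"ty":0,"tz":0.03,"ax":0,"ay":0,"az":0},{"tx":0,"ty":0,"tz":0.045,"ax":0,"ay":0,"az":0},{"tx":0,"ty":0,"tz":0.06,"ax":0,"ay":0,"az":0},{"tx":0,"ty":0,"tz":0.06,"ax":0,"ay":0,"az":0},{"tx":0,"ty":0,"tz":0.06,"ax":0,"ay":0,"az":0}]'

```text
time: 8.3
eef_pos: [552.7, -28.6, 116.4]
eef_rot: [0.294, -3.127, -0.0]
wrist_force: [0.2, -0.6, 0.3]
opening: 0.7
finger_force: 0.0
```

drive_tool --targets '[{"tx":0,"ty":0,"tz":0,"ax":0,"ay":0,"az":0},{"tx":0,"ty":0,"tz":0,"ax":0,"ay":0,"az":0},{"tx":0,"ty":0,"tz":0,"ax":0,"ay":0,"az":0},{"tx":0,"ty":0,"tz":0,"ax":0,"ay":0,"az":0},{"tx":0,"ty":0,"tz":0,"ax":0,"ay":0,"az":0},{"tx":0,"ty":0,"tz":0,"ax":0,"ay":0,"az":0}]' --grip 1 --newtons 60

```text
time: 8.9
eef_pos: [553.2, -28.8, 117.2]
eef_rot: [-0.295, 3.127, -0.001]
wrist_force: [-0.4, -0.6, 4.1]
opening: 0.115
finger_force: 58.5
```

drive_tool --targets '[{"tx":0,"ty":0,"tz":-0.015,"ax":0,"ay":0,"az":0},{"tx":0,"ty":0,"tz":-0.03,"ax":0,"ay":0,"az":0},{"tx":0,"ty":0,"tz":-0.05,"ax":0,"ay":0,"az":0},{"tx":0,"ty":0,"tz":-0.075,"ax":0,"ay":0,"az":0},{"tx":0,"ty":0,"tz":-0.1,"ax":0,"ay":0,"az":0},{"tx":0,"ty":0,"tz":-0.13,"ax":0,"ay":0,"az":0},{"tx":0,"ty":0,"tz":-0.16,"ax":0,"ay":0,"az":0},{"tx":0,"ty":0,"tz":-0.19,"ax":0,"ay":0,"az":0},{"tx":0,"ty":0,"tz":-0.2,"ax":0,"ay":0,"az":0},{"tx":0,"ty":0,"tz":-0.2,"ax":0,"ay":0,"az":0}]'

```text
time: 9.9
eef_pos: [553.6, -28.8, 218.1]
eef_rot: [-0.294, 3.125, -0.001]
wrist_force: [-0.1, 0.4, -4.6]
opening: 0.115
finger_force: 58.6
```

drive_tool --targets '[{"tx":0.05,"ty":0,"tz":0,"ax":0,"ay":0,"az":0},{"tx":0.12,"ty":0,"tz":0,"ax":0,"ay":0,"az":0},{"tx":0.19,"ty":0,"tz":0,"ax":0,"ay":0,"az":0},{"tx":0.26,"ty":0,"tz":0,"ax":0,"ay":0,"az":0},{"tx":0.32,"ty":0,"tz":0,"ax":0,"ay":0,"az":0},{"tx":0.37,"ty":-0.04,"tz":0,"ax":0,"ay":0,"az":0},{"tx":0.38,"ty":-0.11,"tz":0,"ax":0,"ay":0,"az":0},{"tx":0.38,"ty":-0.18,"tz":0,"ax":0,"ay":0,"az":0},{"tx":0.38,"ty":-0.25,"tz":0,"ax":0,"ay":0,"az":0},{"tx":0.38,"ty":-0.32,"tz":0,"ax":0,"ay":0,"az":0}]'

```text
time: 10.9
eef_pos: [395.7, -222.4, 216.3]
eef_rot: [0.294, -3.128, -0.001]
wrist_force: [1.1, 0.3, -4.4]
opening: 0.119
finger_force: 58.7
```

drive_tool --targets '[{"tx":0,"ty":-0.07,"tz":0,"ax":0,"ay":0,"az":0},{"tx":0,"ty":-0.12,"tz":0.03,"ax":0,"ay":0,"az":0},{"tx":0,"ty":-0.12,"tz":0.09,"ax":0,"ay":0,"az":0},{"tx":0,"ty":-0.12,"tz":0.15,"ax":0,"ay":0,"az":0},{"tx":0,"ty":-0.12,"tz":0.2,"ax":0,"ay":0,"az":0},{"tx":0,"ty":-0.12,"tz":0.24,"ax":0,"ay":0,"az":0},{"tx":0,"ty":-0.12,"tz":0.27,"ax":0,"ay":0,"az":0},{"tx":0,"ty":-0.12,"tz":0.29,"ax":0,"ay":0,"az":0},{"tx":0,"ty":-0.12,"tz":0.303,"ax":0,"ay":0,"az":0},{"tx":0,"ty":-0.12,"tz":0.303,"ax":0,"ay":0,"az":0}]'

```text
time: 11.9
eef_pos: [406.9, -279.9, 64.6]
eef_rot: [0.294, -3.127, -0.002]
wrist_force: [-0.4, -0.1, -4.8]
opening: 0.117
finger_force: 58.8
```

drive_tool --targets '[{"tx":0,"ty":0,"tz":0.003,"ax":0,"ay":0,"az":0},{"tx":0,"ty":0,"tz":0.006,"ax":0,"ay":0,"az":0},{"tx":0,"ty":0,"tz":0.009,"ax":0,"ay":0,"az":0},{"tx":0,"ty":0,"tz":0.009,"ax":0,"ay":0,"az":0}]'

```text
time: 12.3
eef_pos: [407.7, -280.6, 61.3]
eef_rot: [-0.294, 3.127, -0.001]
wrist_force: [0.5, 0.5, -1.6]
opening: 0.117
finger_force: 59.3
```

drive_tool --targets '[{"tx":0,"ty":0,"tz":0,"ax":0,"ay":0,"az":0},{"tx":0,"ty":0,"tz":0,"ax":0,"ay":0,"az":0},{"tx":0,"ty":0,"tz":0,"ax":0,"ay":0,"az":0},{"tx":0,"ty":0,"tz":-0.06,"ax":0,"ay":0,"az":0},{"tx":0,"ty":0,"tz":-0.14,"ax":0,"ay":0,"az":0},{"tx":0,"ty":0,"tz":-0.22,"ax":0,"ay":0,"az":0},{"tx":0,"ty":0,"tz":-0.3,"ax":0,"ay":0,"az":0},{"tx":0,"ty":0,"tz":-0.36,"ax":0,"ay":0,"az":0},{"tx":0,"ty":0,"tz":-0.4,"ax":0,"ay":0,"az":0}]' --grip 0.3

```text
time: 13.2
eef_pos: [408.0, -280.9, 263.7]
eef_rot: [-0.294, 3.125, -0.004]
wrist_force: [-0.0, -0.6, -0.2]
opening: 0.699
finger_force: 0.0
```

Run:
```python
from h import *
a=optics.snapshot('scene');b=optics.snapshot('top');cv2.imwrite('pics/rt2.png',b);cv2.imwrite('pics/rs2.png',a)
A=cv2.resize(a[160:300,210:360],(430,401),interpolation=cv2.INTER_CUBIC)
B=cv2.resize(b[155:265,300:400],(364,401),interpolation=cv2.INTER_CUBIC)
cv2.imwrite('pics/s5.png',np.hstack([A,B]))
```

```text
(no output)
```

View pics/s5.png

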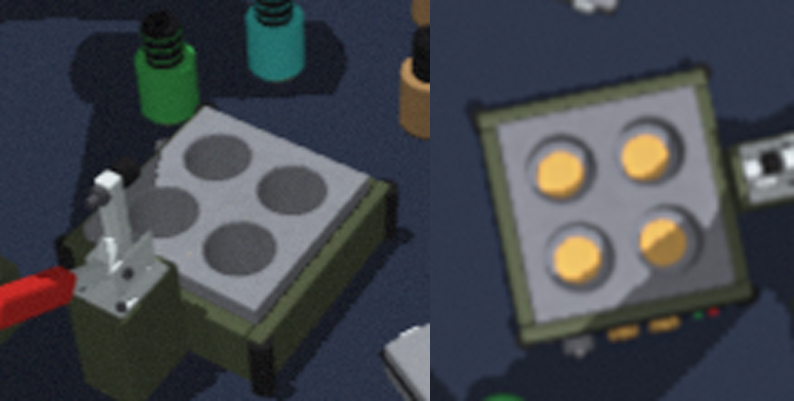

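```bash
cat > fit.py <<'E'
from h import *
from scipy.optimize import least_squares
def circ(P):
    r=least_squares(lambda q:np.hypot(P[:,0]-q[0],P[:,1]-q[1])-q[2],[*P.mean(0),27],loss="soft_l1",f_scale=1.)
    return r.x,np.abs(r.fun).mean()
def mouths(n,im,seeds,z,rad):
    out=[]
    g=cv2.GaussianBlur(cv2.cvtColor(im,cv2.COLOR_BGR2HSV),(3,3),0).astype(float)
    for s in seeds:
        c=np.array(s,float)
        ctr=plane(n,[c],z)[0,:2]
        for it in range(3):      # radial edge search in the plane
            pts=[]
            for a in np.linspace(0,2*np.pi,48,endpoint=False):
                r=np.arange(rad-9,rad+9,.5);P=np.c_[ctr[0]+r*np.cos(a),ctr[1]+r*np.sin(a),np.full(len(r),z)]
                uv=proj(n,P).astype(np.float32)
                v=sum(cv2.remap(im[...,k].astype(np.float32),uv[None,:,0],uv[None,:,1],cv2.INTER_LINEAR)[0] for k in range(3))/3
                d=np.abs(v[6:]-v[:-6]);k=d.argmax()
                if d[k]>12: pts.append(P[k+3,:2])
            q,e=circ(np.array(pts));ctr=q[:2]
        out.append(ctr);print(n,s,q.round(1),"n",len(pts),"res",e.round(2))
    return np.array(out)
E
python3 - <<'E'
from fit import *
a=cv2.imread("pics/rs2.png");b=cv2.imread("pics/rt2.png")
sa=[(210+u/2.867,160+v/2.867) for u,v in((217,157),(292,190),(165,213),(239,249))]
sb=[(300+u/3.64,155+v/3.64) for u,v in((130,170),(150+71,150),(150,257),(240,241))]
for n,im,s in(("scene",a,sa),("top",b,sb)):
    C=mouths(n,im,s,70,27.6);m=C.mean(0)
    C=C[np.argsort((C-m)@[.981,.194]+.5*((C-m)@[-.194,.981]))]  # -x-y,-x+y,+x-y,+x+y
    d=[C[2]-C[0],C[3]-C[1]];w=[C[1]-C[0],C[3]-C[2]]
    print(n,"centre",m.round(1),"yaws",[np.degrees(np.arctan2(v[1],v[0])).round(1) for v in d],[np.degrees(np.arctan2(-v[0],v[1])).round(1) for v in w],[np.linalg.norm(v).round(1) for v in d+w])
E
```

```text
scene (285.6888733868155, 214.7610742936868) [ 5.108e+02 -3.000e-01  2.750e+01] n 48 res 0.45
scene (311.8486222532264, 226.2713637949076) [581.1  14.2  27.6] n 48 res 0.42
scene (267.55144750610395, 234.2936867806069) [524.6 -71.   28. ] n 42 res 1.2
scene (293.3623997209627, 246.85036623648415) [595.7 -56.2  27.5] n 48 res 0.44
scene centre [553.  -28.3] yaws [np.float64(11.7), np.float64(11.7)] [np.float64(11.1), np.float64(11.8)] [np.float64(72.7), np.float64(71.8), np.float64(71.9), np.float64(71.9)]
top (335.7142857142857, 201.7032967032967) [577.8  11.6  24.2] n 48 res 2.42
top (360.7142857142857, 196.2087912087912) [593.  -57.4  25.4] n 48 res 1.67
top (341.2087912087912, 225.60439560439562) [507.3  -2.9  24.6] n 48 res 1.83
top (365.9340659340659, 221.2087912087912) [521.3 -71.7  25.5] n 37 res 2.21
top centre [549.8 -30.1] yaws [np.float64(11.3), np.float64(11.6)] [np.float64(11.5), np.float64(12.5)] [np.float64(73.2), np.float64(72.0), np.float64(70.2), np.float64(70.7)]
```

Run:
```python
from fit import *
for n in("scene",):
    E=cam(n)[2];o=E[:3,3]
    for nm,(x,y,w,h) in dict(A=(350,180,21,28),B=(354,146,19,25)).items():
        p=plane(n,[(x+w/2-.5,y+h-.5)],3)[0];d=p[:2]-o[:2];d/=np.linalg.norm(d);print(nm,"foot",(p[:2]+26*d).round(1),"w",w)
im=cv2.imread("pics/rs2.png")
mouths("scene",im,[(361.3,172.4),(364.5,137.3)],100,18)
im=cv2.imread("pics/rt2.png")
mouths("top",im,[(267.0,207.3),(225.3,238.8)],100,18)
print("topplane",plane("top",[(267.0,207.3),(225.3,238.8)],100).round(1))
plan([558,211,260],101.6)
```

```text
A foot [562.1 213.4] w 21
B foot [468.9 337.6] w 19
scene (361.3, 172.4) [562.7 206.7  19. ] n 34 res 1.34
scene (364.5, 137.3) [471.4 330.   19.4] n 28 res 1.44
top (267.0, 207.3) [558.3 206.9  18.6] n 48 res 0.87
top (225.3, 238.8) [466.8 330.2  19.3] n 46 res 1.13
topplane [[557.1 210.1 100. ]
 [467.1 327.3 100. ]]
t=13.3 pos [ 408.8 -281.6  264. ] F [ 0.9 -0.9 -0.6] y-axis yaw deg 100.75 tilt 0.36
go [-0.477   0.9123  0.0051]
turn [-0.0016  0.0012 -0.0047]
J [-0.75  0.19 -0.24  1.14 -0.   -0.94] open 0.7 ff 0.0
```

drive_tool --targets '[{"tx":-0.048,"ty":0.09,"tz":0,"ax":0,"ay":0,"az":-0.0047},{"tx":-0.096,"ty":0.18,"tz":0,"ax":0,"ay":0,"az":-0.0047},{"tx":-0.144,"ty":0.27,"tz":0,"ax":0,"ay":0,"az":-0.0047},{"tx":-0.192,"ty":0.36,"tz":0,"ax":0,"ay":0,"az":-0.0047},{"tx":-0.24,"ty":0.45,"tz":0,"ax":0,"ay":0,"az":-0.0047},{"tx":-0.288,"ty":0.54,"tz":0,"ax":0,"ay":0,"az":-0.0047},{"tx":-0.336,"ty":0.63,"tz":0,"ax":0,"ay":0,"az":-0.0047},{"tx":-0.384,"ty":0.72,"tz":0,"ax":0,"ay":0,"az":-0.0047},{"tx":-0.432,"ty":0.81,"tz":0,"ax":0,"ay":0,"az":-0.0047},{"tx":-0.48,"ty":0.9,"tz":0,"ax":0,"ay":0,"az":-0.0047}]'

```text
time: 14.3
eef_pos: [555.9, 199.1, 259.4]
eef_rot: [0.318, -3.124, 0.001]
wrist_force: [1.0, -1.4, 0.5]
opening: 0.702
finger_force: 0.0
```

Run:
```python
from h import *
plan([562,209,45],101.6)
```

```text
t=14.3 pos [555.9 199.1 259.4] F [ 1.  -1.4  0.5] y-axis yaw deg 101.62 tilt 0.08
go [-0.0166  0.017   0.4288]
turn [-0.0001 -0.0005  0.0001]
J [ 0.22  0.38  0.01  1.2  -0.    0.02] open 0.702 ff 0.0
```

drive_tool --targets '[{"tx":-0.004,"ty":0.007,"tz":0.08,"ax":0,"ay":0,"az":0},{"tx":-0.004,"ty":0.007,"tz":0.16,"ax":0,"ay":0,"az":0},{"tx":-0.004,"ty":0.007,"tz":0.24,"ax":0,"ay":0,"az":0},{"tx":-0.004,"ty":0.007,"tz":0.3,"ax":0,"ay":0,"az":0},{"tx":-0.004,"ty":0.007,"tz":0.34,"ax":0,"ay":0,"az":0},{"tx":-0.004,"ty":0.007,"tz":0.37,"ax":0,"ay":0,"az":0},{"tx":-0.004,"ty":0.007,"tz":0.4,"ax":0,"ay":0,"az":0},{"tx":-0.004,"ty":0.007,"tz":0.42,"ax":0,"ay":0,"az":0},{"tx":-0.004,"ty":0.007,"tz":0.43,"ax":0,"ay":0,"az":0},{"tx":-0.004,"ty":0.007,"tz":0.43,"ax":0,"ay":0,"az":0}]'

```text
time: 15.3
eef_pos: [556.6, 200.7, 44.8]
eef_rot: [0.317, -3.124, 0.0]
wrist_force: [0.0, -0.1, 0.7]
opening: 0.7
finger_force: 0.0
```

drive_tool --targets '[{"tx":0,"ty":0,"tz":0,"ax":0,"ay":0,"az":0},{"tx":0,"ty":0,"tz":0,"ax":0,"ay":0,"az":0},{"tx":0,"ty":0,"tz":0,"ax":0,"ay":0,"az":0},{"tx":0,"ty":0,"tz":0,"ax":0,"ay":0,"az":0},{"tx":0,"ty":0,"tz":0,"ax":0,"ay":0,"az":0}]' --grip 1 --newtons 40

```text
time: 15.8
eef_pos: [558.0, 201.4, 46.6]
eef_rot: [-0.318, 3.124, 0.001]
wrist_force: [-1.7, 2.3, 4.2]
opening: 0.419
finger_force: 39.7
```

Run:
```python
from h import *
plan([581.1,14.2,250],101.6)
a=optics.snapshot('scene')
cv2.imwrite('pics/s6.png',cv2.resize(a[100:230,290:430],(600,557),interpolation=cv2.INTER_CUBIC))
```

```text
t=15.8 pos [558.  201.4  46.6] F [-1.7  2.3  4.2] y-axis yaw deg 101.62 tilt 0.1
go [ 0.0295 -0.3758 -0.4071]
turn [0.0002 0.0005 0.0001]
J [ 0.22  0.56 -0.29  0.72  0.    0.02] open 0.419 ff 39.7
```

View pics/s6.png

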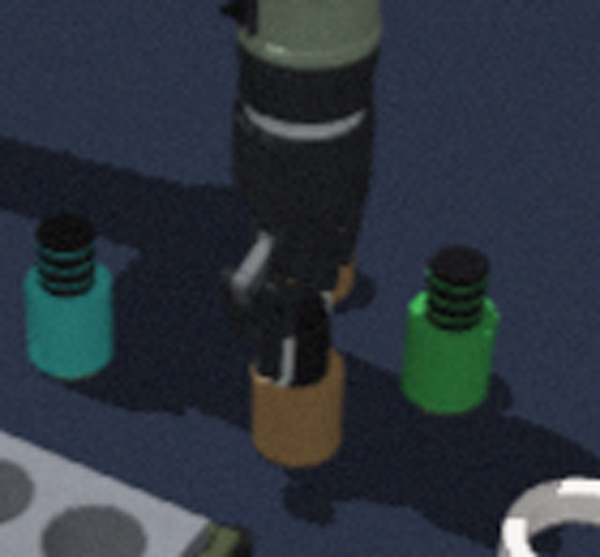

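```bash
cat >> fit.py <<'E'
UX=np.array([np.cos(np.radians(11.6)),np.sin(np.radians(11.6))]);UY=np.array([-UX[1],UX[0]])
def offset(im,foot,near):
    "offset of the held cartridge's axis from the TCP along unit x, from the sleeve's middle column; foot = height of foot"
    h=cv2.cvtColor(im,cv2.COLOR_BGR2HSV);H,S,V=[h[...,k].astype(int) for k in range(3)]
    m=((H>=6)&(H<=20)&(S>80)&(V>35)&(V<210));c,s=min(blobs(m,60),key=lambda b:np.hypot(*(b[0]-near)))
    x,y,w,hh=s; rows=range(y+hh*2//5,y+hh*4//5); L=[np.flatnonzero(m[r,x:x+w]) for r in rows]
    mid=np.mean([x+(l[0]+l[-1])/2 for l in L]);row=np.mean(rows);t=monitor.observe()["eef_pos"]
    f=lambda e:proj("scene",[[*(t[:2]+e*UX),foot+30]])[0]
    from scipy.optimize import brentq
    # compare at same image row: the axis is close to vertical in the picture, follow it
    def g(e):
        a,b=proj("scene",[[*(t[:2]+e*UX),foot],[*(t[:2]+e*UX),foot+60]]);return a[0]+(row-a[1])/(b[1]-a[1])*(b[0]-a[0])-mid
    print("blob",s,"mid",mid.round(2),"row",row,"e",round(brentq(g,-30,30),2),"tcp",t.round(1))
E
python3 - <<'E'
from fit import *
offset(optics.snapshot('scene'),0,(359,198))
E
```

```text
Traceback (most recent call last):
  File "fit.py", line 28, in offset
    x,y,w,hh=s; rows=range(y+hh*2//5,y+hh*4//5); L=[np.flatnonzero(m[r,x:x+w]) for r in rows]
    ^^^^^^^^
ValueError: too many values to unpack (expected 4)
```

```bash
sed -i 's/x,y,w,hh=s;/x,y,w,hh=s[:4];/' fit.py
python3 - <<'E'
from fit import *
offset(optics.snapshot('scene'),0,(359,198))
plan([581.1,14.2,250],101.6)
E
```

```text
blob [349, 182, 21, 27, 401] mid 358.91 row 197.0 e 6.78 tcp [558.  201.4  46.6]
t=15.9 pos [558.  201.4  46.6] F [-0.5  2.5  5.9] y-axis yaw deg 101.61 tilt 0.1
go [ 0.0295 -0.3757 -0.4072]
turn [0.0002 0.0005 0.0001]
J [ 0.22  0.56 -0.29  0.72  0.    0.02] open 0.424 ff 39.8
```

drive_tool --targets '[{"tx":0,"ty":0,"tz":0,"ax":0,"ay":0,"az":0},{"tx":0,"ty":0,"tz":0,"ax":0,"ay":0,"az":0},{"tx":-0.006,"ty":0,"tz":0,"ax":0,"ay":0,"az":0},{"tx":-0.012,"ty":0,"tz":0,"ax":0,"ay":0,"az":0},{"tx":-0.012,"ty":0,"tz":0,"ax":0,"ay":0,"az":0}]' --grip 0.45

```text
time: 16.45
eef_pos: [563.5, 201.9, 45.4]
eef_rot: [0.317, -3.125, 0.001]
wrist_force: [-0.2, 1.0, -0.2]
opening: 0.552
finger_force: 0.3
```

drive_tool --targets '[{"tx":0,"ty":0,"tz":0,"ax":0,"ay":0,"az":0},{"tx":0,"ty":0,"tz":0,"ax":0,"ay":0,"az":0},{"tx":0,"ty":0,"tz":0,"ax":0,"ay":0,"az":0},{"tx":0,"ty":0,"tz":0,"ax":0,"ay":0,"az":0},{"tx":0,"ty":0,"tz":-0.04,"ax":0,"ay":0,"az":0},{"tx":0,"ty":0,"tz":-0.1,"ax":0,"ay":0,"az":0},{"tx":0,"ty":0,"tz":-0.17,"ax":0,"ay":0,"az":0},{"tx":0,"ty":0,"tz":-0.22,"ax":0,"ay":0,"az":0},{"tx":0,"ty":0,"tz":-0.22,"ax":0,"ay":0,"az":0},{"tx":0,"ty":0,"tz":-0.22,"ax":0,"ay":0,"az":0}]' --grip 1 --newtons 40

```text
time: 17.45
eef_pos: [563.0, 201.7, 155.1]
eef_rot: [0.317, -3.125, 0.001]
wrist_force: [0.2, -0.5, -4.2]
opening: 0.419
finger_force: 39.8
```

Run:
```python
from fit import *
plan([581.1,14.2,130],101.6)
```

```text
t=17.4 pos [563.  201.7 155.1] F [ 0.2 -0.5 -4.2] y-axis yaw deg 101.59 tilt 0.04
go [ 0.0399 -0.3747  0.0505]
turn [-0.0002 -0.0001 -0.0001]
J [ 0.22  0.46 -0.15  0.97 -0.    0.02] open 0.419 ff 39.8
```

drive_tool --targets '[{"tx":0.005,"ty":-0.05,"tz":0,"ax":0,"ay":0,"az":0},{"tx":0.012,"ty":-0.11,"tz":0,"ax":0,"ay":0,"az":0},{"tx":0.019,"ty":-0.18,"tz":0,"ax":0,"ay":0,"az":0},{"tx":0.026,"ty":-0.25,"tz":0,"ax":0,"ay":0,"az":0},{"tx":0.034,"ty":-0.32,"tz":0,"ax":0,"ay":0,"az":0},{"tx":0.04,"ty":-0.36,"tz":0,"ax":0,"ay":0,"az":0},{"tx":0.04,"ty":-0.375,"tz":0.02,"ax":0,"ay":0,"az":0},{"tx":0.04,"ty":-0.375,"tz":0.045,"ax":0,"ay":0,"az":0},{"tx":0.04,"ty":-0.375,"tz":0.065,"ax":0,"ay":0,"az":0},{"tx":0.04,"ty":-0.375,"tz":0.065,"ax":0,"ay":0,"az":0}]'

```text
time: 18.45
eef_pos: [579.0, 15.9, 120.2]
eef_rot: [0.319, -3.12, -0.002]
wrist_force: [-0.7, -0.4, -3.0]
opening: 0.414
finger_force: 39.8
```

Run:
```python
from fit import *
a=optics.snapshot('scene');cv2.imwrite('pics/rs3.png',a)
p=proj("scene",[[581.1,14.2,105]])[0];print(p)
plan([581.1,14.2,122],101.6)
offset(a,monitor.observe()["eef_pos"][2]-45.5,p)
```

```text
[310.92096519 214.70254616]
t=18.5 pos [579.9  15.8 121.5] F [-0.3 -0.1 -3.1] y-axis yaw deg 101.7 tilt 0.2
go [-0.0017 -0.0035 -0.001 ]
turn [ 0.0004 -0.0011  0.0006]
J [-0.1   0.46 -0.24  0.88  0.   -0.3 ] open 0.41 ff 39.8
blob [298, 198, 26, 32, 522] mid 311.62 row 216.0 e 1.38 tcp [579.9  15.8 121.5]
```

drive_tool --targets '[{"tx":0,"ty":-0.001,"tz":0,"ax":0,"ay":0,"az":0},{"tx":0,"ty":-0.001,"tz":0.008,"ax":0,"ay":0,"az":0},{"tx":0,"ty":-0.001,"tz":0.016,"ax":0,"ay":0,"az":0},{"tx":0,"ty":-0.001,"tz":0.024,"ax":0,"ay":0,"az":0},{"tx":0,"ty":-0.001,"tz":0.03,"ax":0,"ay":0,"az":0},{"tx":0,"ty":-0.001,"tz":0.03,"ax":0,"ay":0,"az":0}]'

```text
time: 19.1
eef_pos: [582.6, 13.5, 109.5]
eef_rot: [-0.317, 3.123, -0.002]
wrist_force: [-0.6, -1.2, 4.2]
opening: 0.415
finger_force: 42.4
```

drive_tool --targets '[{"tx":0.003,"ty":0,"tz":0,"ax":0,"ay":0,"az":0},{"tx":0.003,"ty":0,"tz":0.004,"ax":0,"ay":0,"az":0},{"tx":0.003,"ty":0,"tz":0.01,"ax":0,"ay":0,"az":0},{"tx":0.003,"ty":0,"tz":0.016,"ax":0,"ay":0,"az":0},{"tx":0.003,"ty":0,"tz":0.02,"ax":0,"ay":0,"az":0}]'

```text
time: 19.6
eef_pos: [580.6, 12.6, 98.1]
eef_rot: [-0.316, 3.125, -0.003]
wrist_force: [2.2, -3.5, 0.5]
opening: 0.412
finger_force: 39.2
```

drive_tool --targets '[{"tx":0,"ty":0,"tz":0.01,"ax":0,"ay":0,"az":0},{"tx":0,"ty":0,"tz":0.02,"ax":0,"ay":0,"az":0},{"tx":0,"ty":0,"tz":0.03,"ax":0,"ay":0,"az":0},{"tx":0,"ty":0,"tz":0.04,"ax":0,"ay":0,"az":0},{"tx":0,"ty":0,"tz":0.05,"ax":0,"ay":0,"az":0},{"tx":0,"ty":0,"tz":0.06,"ax":0,"ay":0,"az":0},{"tx":0,"ty":0,"tz":0.07,"ax":0,"ay":0,"az":0},{"tx":0,"ty":0,"tz":0.08,"ax":0,"ay":0,"az":0},{"tx":0,"ty":0,"tz":0.088,"ax":0,"ay":0,"az":0},{"tx":0,"ty":0,"tz":0.088,"ax":0,"ay":0,"az":0}]'

```text
time: 20.6
eef_pos: [580.7, 15.1, 54.7]
eef_rot: [-0.318, 3.124, 0.005]
wrist_force: [3.0, 0.7, 5.0]
opening: 0.408
finger_force: 39.3
```

drive_tool --targets '[{"tx":0,"ty":0,"tz":0,"ax":0,"ay":0,"az":0},{"tx":0,"ty":0,"tz":0,"ax":0,"ay":0,"az":0},{"tx":0,"ty":0,"tz":-0.02,"ax":0,"ay":0,"az":0},{"tx":0,"ty":0,"tz":-0.08,"ax":0,"ay":0,"az":0},{"tx":0,"ty":0,"tz":-0.16,"ax":0,"ay":0,"az":0},{"tx":0,"ty":0,"tz":-0.24,"ax":0,"ay":0,"az":0},{"tx":0,"ty":0,"tz":-0.28,"ax":0,"ay":0,"az":0},{"tx":0,"ty":0,"tz":-0.28,"ax":0,"ay":0,"az":0}]' --grip 0.35

```text
time: 21.4
eef_pos: [581.8, 13.8, 198.3]
eef_rot: [-0.317, 3.12, -0.001]
wrist_force: [0.4, -0.3, -0.6]
opening: 0.649
finger_force: 0.0
```

Run:
```python
from fit import *
plan([471.5,329,45.5],101.6)
```

```text
t=21.4 pos [581.8  13.8 198.3] F [ 0.4 -0.3 -0.6] y-axis yaw deg 101.62 tilt 0.33
go [0.0909 0.6623 0.3042]
turn [-0.0004  0.0018  0.0001]
J [-0.1   0.39 -0.13  1.04  0.   -0.31] open 0.649 ff 0.0
```

drive_tool --targets '[{"tx":0.012,"ty":0.09,"tz":0,"ax":0,"ay":0,"az":0},{"tx":0.024,"ty":0.18,"tz":0,"ax":0,"ay":0,"az":0},{"tx":0.036,"ty":0.27,"tz":0,"ax":0,"ay":0,"az":0},{"tx":0.049,"ty":0.36,"tz":0,"ax":0,"ay":0,"az":0},{"tx":0.062,"ty":0.45,"tz":0,"ax":0,"ay":0,"az":0},{"tx":0.074,"ty":0.54,"tz":0,"ax":0,"ay":0,"az":0},{"tx":0.086,"ty":0.62,"tz":0,"ax":0,"ay":0,"az":0},{"tx":0.091,"ty":0.662,"tz":0.05,"ax":0,"ay":0,"az":0},{"tx":0.091,"ty":0.662,"tz":0.11,"ax":0,"ay":0,"az":0},{"tx":0.091,"ty":0.662,"tz":0.15,"ax":0,"ay":0,"az":0}]'

```text
time: 22.4
eef_pos: [466.1, 328.9, 116.2]
eef_rot: [0.321, -3.121, 0.002]
wrist_force: [0.6, 0.0, 0.3]
opening: 0.652
finger_force: 0.0
```

drive_tool --targets '[{"tx":0,"ty":0,"tz":0.05,"ax":0,"ay":0,"az":0},{"tx":0,"ty":0,"tz":0.09,"ax":0,"ay":0,"az":0},{"tx":0,"ty":0,"tz":0.12,"ax":0,"ay":0,"az":0},{"tx":0,"ty":0,"tz":0.14,"ax":0,"ay":0,"az":0},{"tx":0,"ty":0,"tz":0.154,"ax":0,"ay":0,"az":0},{"tx":0,"ty":0,"tz":0.154,"ax":0,"ay":0,"az":0}]'

```text
time: 23.0
eef_pos: [468.0, 328.3, 41.2]
eef_rot: [0.317, -3.123, 0.001]
wrist_force: [-0.9, -0.5, -0.1]
opening: 0.647
finger_force: 0.0
```

drive_tool --targets '[{"tx":0,"ty":0,"tz":0,"ax":0,"ay":0,"az":0},{"tx":0,"ty":0,"tz":0,"ax":0,"ay":0,"az":0},{"tx":0,"ty":0,"tz":0,"ax":0,"ay":0,"az":0},{"tx":0,"ty":0,"tz":0,"ax":0,"ay":0,"az":0},{"tx":0,"ty":0,"tz":0,"ax":0,"ay":0,"az":0}]' --grip 1 --newtons 40

```text
time: 23.5
eef_pos: [469.4, 329.4, 43.0]
eef_rot: [-0.318, 3.124, 0.002]
wrist_force: [-0.6, 1.3, 3.3]
opening: 0.414
finger_force: 39.8
```

Run:
```python
from fit import *
a=optics.snapshot('scene');cv2.imwrite('pics/rs4.png',a)
plan([510.5,-.2,155],101.6)
offset(a,0,(362.8,158.8))
```

```text
t=23.6 pos [469.4 329.4  43. ] F [0.6 3.2 4.6] y-axis yaw deg 101.61 tilt 0.1
go [ 0.0518 -0.662  -0.2247]
turn [0.0004 0.0005 0.0001]
J [ 0.48  0.53 -0.35  0.69  0.    0.28] open 0.416 ff 39.8
blob [353, 147, 20, 25, 348] mid 362.0 row 161.5 e 0.2 tcp [469.4 329.4  43. ]
```

drive_tool --targets '[{"tx":0,"ty":0,"tz":-0.07,"ax":0,"ay":0,"az":0},{"tx":0,"ty":0,"tz":-0.15,"ax":0,"ay":0,"az":0},{"tx":0,"ty":0,"tz":-0.22,"ax":0,"ay":0,"az":0},{"tx":0.004,"ty":-0.05,"tz":-0.24,"ax":0,"ay":0,"az":0},{"tx":0.01,"ty":-0.13,"tz":-0.24,"ax":0,"ay":0,"az":0},{"tx":0.017,"ty":-0.21,"tz":-0.24,"ax":0,"ay":0,"az":0},{"tx":0.024,"ty":-0.3,"tz":-0.24,"ax":0,"ay":0,"az":0},{"tx":0.031,"ty":-0.39,"tz":-0.24,"ax":0,"ay":0,"az":0},{"tx":0.038,"ty":-0.48,"tz":-0.24,"ax":0,"ay":0,"az":0},{"tx":0.045,"ty":-0.56,"tz":-0.24,"ax":0,"ay":0,"az":0}]'

```text
time: 24.55
eef_pos: [502.1, 47.3, 161.6]
eef_rot: [0.316, -3.124, 0.002]
wrist_force: [0.0, 0.5, -2.8]
opening: 0.416
finger_force: 40.3
```

drive_tool --targets '[{"tx":0.005,"ty":-0.06,"tz":0,"ax":0,"ay":0,"az":0},{"tx":0.007,"ty":-0.102,"tz":0.02,"ax":0,"ay":0,"az":0},{"tx":0.007,"ty":-0.102,"tz":0.05,"ax":0,"ay":0,"az":0},{"tx":0.007,"ty":-0.102,"tz":0.075,"ax":0,"ay":0,"az":0},{"tx":0.007,"ty":-0.102,"tz":0.085,"ax":0,"ay":0,"az":0},{"tx":0.007,"ty":-0.102,"tz":0.085,"ax":0,"ay":0,"az":0},{"tx":0.007,"ty":-0.102,"tz":0.085,"ax":0,"ay":0,"az":0}]'

```text
time: 25.25
eef_pos: [509.9, -0.8, 119.9]
eef_rot: [0.318, -3.125, 0.001]
wrist_force: [0.7, -0.2, -2.8]
opening: 0.415
finger_force: 40.7
```

Run:
```python
from fit import *
a=optics.snapshot('scene');cv2.imwrite('pics/rs5.png',a)
p=proj("scene",[[510.5,-.2,105]])[0]
plan([510.5,-.2,118],101.6)
offset(a,monitor.observe()["eef_pos"][2]-42.5,p)
```

```text
t=25.3 pos [510.2  -0.7 120.2] F [-0.1  0.3 -3.3] y-axis yaw deg 101.62 tilt 0.04
go [-0.0007  0.0009  0.0045]
turn [-0.0002  0.0001  0.0001]
J [-0.15  0.34 -0.43  0.8  -0.   -0.35] open 0.412 ff 40.7
blob [273, 187, 24, 32, 499] mid 284.42 row 205.0 e 0.27 tcp [510.2  -0.7 120.2]
```

Aligned to about 1 mm; descending.

drive_tool --targets '[{"tx":0,"ty":0.001,"tz":0.008,"ax":0,"ay":0,"az":0},{"tx":0,"ty":0.001,"tz":0.016,"ax":0,"ay":0,"az":0},{"tx":0,"ty":0.001,"tz":0.024,"ax":0,"ay":0,"az":0},{"tx":0,"ty":0.001,"tz":0.03,"ax":0,"ay":0,"az":0},{"tx":0,"ty":0.001,"tz":0.036,"ax":0,"ay":0,"az":0},{"tx":0,"ty":0.001,"tz":0.04,"ax":0,"ay":0,"az":0}]'

```text
time: 25.9
eef_pos: [510.3, -0.6, 99.6]
eef_rot: [-0.317, 3.125, -0.001]
wrist_force: [1.3, -0.5, -2.1]
opening: 0.409
finger_force: 40.7
```

drive_tool --targets '[{"tx":0,"ty":0,"tz":0.012,"ax":0,"ay":0,"az":0},{"tx":0,"ty":0,"tz":0.024,"ax":0,"ay":0,"az":0},{"tx":0,"ty":0,"tz":0.036,"ax":0,"ay":0,"az":0},{"tx":0,"ty":0,"tz":0.048,"ax":0,"ay":0,"az":0},{"tx":0,"ty":0,"tz":0.06,"ax":0,"ay":0,"az":0},{"tx":0,"ty":0,"tz":0.072,"ax":0,"ay":0,"az":0},{"tx":0,"ty":0,"tz":0.082,"ax":0,"ay":0,"az":0},{"tx":0,"ty":0,"tz":0.09,"ax":0,"ay":0,"az":0},{"tx":0,"ty":0,"tz":0.097,"ax":0,"ay":0,"az":0},{"tx":0,"ty":0,"tz":0.097,"ax":0,"ay":0,"az":0}]'

```text
time: 26.9
eef_pos: [510.3, 0.6, 52.5]
eef_rot: [-0.318, 3.124, 0.003]
wrist_force: [-0.6, 1.0, 10.7]
opening: 0.41
finger_force: 39.1
```

drive_tool --targets '[{"tx":0,"ty":0,"tz":0,"ax":0,"ay":0,"az":0},{"tx":0,"ty":0,"tz":0,"ax":0,"ay":0,"az":0},{"tx":0,"ty":0,"tz":-0.02,"ax":0,"ay":0,"az":0},{"tx":0,"ty":0,"tz":-0.08,"ax":0,"ay":0,"az":0},{"tx":0,"ty":0,"tz":-0.16,"ax":0,"ay":0,"az":0},{"tx":0,"ty":0,"tz":-0.24,"ax":0,"ay":0,"az":0},{"tx":0.08,"ty":0,"tz":-0.32,"ax":0,"ay":0,"az":0},{"tx":0.16,"ty":0,"tz":-0.4,"ax":0,"ay":0,"az":0},{"tx":0.24,"ty":0,"tz":-0.42,"ax":0,"ay":0,"az":0},{"tx":0.24,"ty":0,"tz":-0.42,"ax":0,"ay":0,"az":0}]' --grip 0.35

```text
time: 27.9
eef_pos: [389.0, -24.4, 264.2]
eef_rot: [-0.315, 3.124, -0.001]
wrist_force: [0.4, -0.5, -0.7]
opening: 0.65
finger_force: 0.0
```

Run:
```python
from h import *
a=optics.snapshot('scene');b=optics.snapshot('top');cv2.imwrite('pics/rt6.png',b);cv2.imwrite('pics/rs6.png',a)
A=cv2.resize(a[140:320,120:360],(533,400),interpolation=cv2.INTER_CUBIC)
B=cv2.resize(b[150:350,320:450],(260,400),interpolation=cv2.INTER_CUBIC)
cv2.imwrite('pics/s7.png',np.hstack([A,B]))
```

```text
(no output)
```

View pics/s7.png

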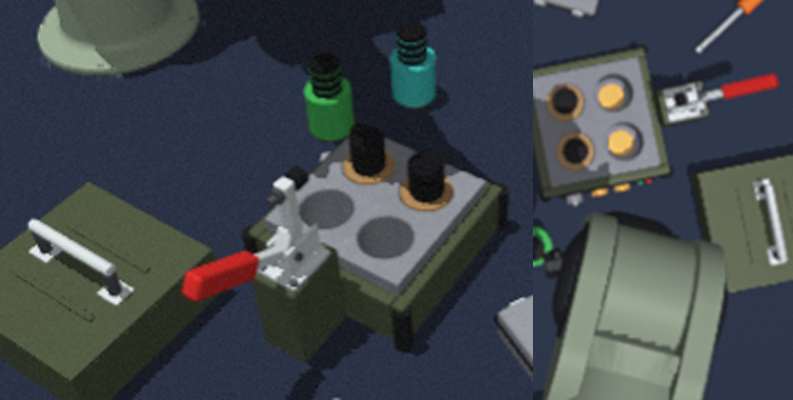

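Both cartridges are home (sleeves flush, grips at crop (368,150) and (427,178)). The cover stands at the left with its bar from (35,228) to (112,268). Measuring the bar now, in case the cover was knocked.

Run:
```python
from h import *
# same method on first picture (bar known centre 553,-28.3, yaw 11.6) and now
for f,box,z in(("pics/scene0.png",(260,190,318,230),152),("pics/rs6.png",(128,230,180,275),96)):
    im=cv2.imread(f).astype(int);x0,y0,x1,y1=box;c=im[y0:y1,x0:x1];m=(c.min(2)>125)&(c.max(2)-c.min(2)<50)
    B=sorted(blobs(m,20),key=lambda b:-b[1][4]);print(B[:4])
    l=cv2.connectedComponents(m.astype(np.uint8))[1];k=max(range(1,l.max()+1),key=lambda k:(l==k).sum())
    p=np.argwhere(l==k)[:,::-1]+[x0,y0]; r=cv2.minAreaRect(p.astype(np.float32));q=cv2.boxPoints(r)
    e=sorted([(np.linalg.norm(q[i]-q[(i+1)%4]),(q[i]+q[(i+1)%4])/2) for i in range(4)],key=lambda t:t[0])[:2]
    W=plane("scene",[e[0][1],e[1][1]],z+3);d=W[1]-W[0]
    print(f,W.round(1),W.mean(0).round(1),"len",np.linalg.norm(d).round(1),"yaw",np.degrees(np.arctan2(d[1],d[0])).round(1)%180)
plan([408,-280.6,61],101.6)
```

```text
[(array([27.3, 12.7]), [6, 2, 44, 22, 241]), (array([ 6.4, 34.7]), [0, 29, 15, 11, 85]), (array([ 9.9, 17.5]), [3, 14, 15, 8, 56]), (array([44.9, 34.8]), [39, 32, 12, 7, 39])]
pics/scene0.png [[501.2 -41.4 155. ]
 [608.7 -19.4 155. ]] [554.9 -30.4 155. ] len 109.7 yaw 11.6
[(array([23.2, 20.4]), [5, 9, 38, 25, 241]), (array([ 9.6, 24. ]), [5, 20, 11, 8, 37]), (array([40.1, 42.3]), [36, 39, 11, 6, 30])]
pics/rs6.png [[ 355.7 -293.1   99. ]
 [ 464.4 -271.5   99. ]] [ 410.1 -282.3   99. ] len 110.8 yaw 11.2
t=28.0 pos [392.  -24.4 262.5] F [ 0.3 -0.1  0.6] y-axis yaw deg 101.55 tilt 0.15
go [ 0.0722 -0.5081  0.4032]
turn [-0.0002  0.0008 -0.0003]
J [-0.25 -0.01 -0.46  1.11  0.   -0.45] open 0.65 ff 0.0
```

drive_tool --targets '[{"tx":0.01,"ty":-0.08,"tz":0,"ax":0,"ay":0,"az":0},{"tx":0.02,"ty":-0.17,"tz":0,"ax":0,"ay":0,"az":0},{"tx":0.034,"ty":-0.26,"tz":0,"ax":0,"ay":0,"az":0},{"tx":0.048,"ty":-0.35,"tz":0,"ax":0,"ay":0,"az":0},{"tx":0.06,"ty":-0.44,"tz":0,"ax":0,"ay":0,"az":0},{"tx":0.072,"ty":-0.508,"tz":0.05,"ax":0,"ay":0,"az":0},{"tx":0.072,"ty":-0.508,"tz":0.13,"ax":0,"ay":0,"az":0},{"tx":0.072,"ty":-0.508,"tz":0.19,"ax":0,"ay":0,"az":0},{"tx":0.072,"ty":-0.508,"tz":0.22,"ax":0,"ay":0,"az":0},{"tx":0.072,"ty":-0.508,"tz":0.22,"ax":0,"ay":0,"az":0}]'

```text
time: 29.0
eef_pos: [406.9, -278.9, 147.7]
eef_rot: [0.317, -3.121, -0.008]
wrist_force: [0.6, 0.7, -0.5]
opening: 0.646
finger_force: 0.0
```

Run:
```python
from h import *
plan([407.7,-280.6,61.5],101.6)
```

```text
t=29.0 pos [ 406.9 -278.9  147.7] F [ 0.6  0.7 -0.5] y-axis yaw deg 101.61 tilt 0.4
go [-0.0015 -0.0045  0.1724]
turn [ 0.0018 -0.0012  0.0001]
J [-0.75  0.28 -0.43  0.87  0.   -0.95] open 0.646 ff 0.0
```

drive_tool --targets '[{"tx":0,"ty":0,"tz":0.05,"ax":0,"ay":0,"az":0},{"tx":0,"ty":0,"tz":0.1,"ax":0,"ay":0,"az":0},{"tx":0,"ty":0,"tz":0.14,"ax":0,"ay":0,"az":0},{"tx":0,"ty":0,"tz":0.165,"ax":0,"ay":0,"az":0},{"tx":0,"ty":0,"tz":0.178,"ax":0,"ay":0,"az":0},{"tx":0,"ty":0,"tz":0.178,"ax":0,"ay":0,"az":0},{"tx":0,"ty":0,"tz":0.178,"ax":0,"ay":0,"az":0}]'

```text
time: 29.7
eef_pos: [408.9, -280.9, 62.9]
eef_rot: [-0.318, 3.125, -0.001]
wrist_force: [0.4, 0.9, 0.5]
opening: 0.649
finger_force: 0.0
```

drive_tool --targets '[{"tx":0.002,"ty":0,"tz":0.002,"ax":0,"ay":0,"az":0},{"tx":0.002,"ty":0,"tz":0.002,"ax":0,"ay":0,"az":0},{"tx":0.002,"ty":0,"tz":0.002,"ax":0,"ay":0,"az":0},{"tx":0.002,"ty":0,"tz":0.002,"ax":0,"ay":0,"az":0},{"tx":0.002,"ty":0,"tz":0.002,"ax":0,"ay":0,"az":0},{"tx":0.002,"ty":0,"tz":0.002,"ax":0,"ay":0,"az":0}]' --grip 1 --newtons 60

```text
time: 30.3
eef_pos: [407.4, -280.8, 61.9]
eef_rot: [-0.317, 3.125, -0.001]
wrist_force: [-1.0, 0.8, 5.7]
opening: 0.117
finger_force: 58.5
```

drive_tool --targets '[{"tx":0,"ty":0,"tz":-0.02,"ax":0,"ay":0,"az":0},{"tx":0,"ty":0,"tz":-0.06,"ax":0,"ay":0,"az":0},{"tx":0,"ty":0,"tz":-0.11,"ax":0,"ay":0,"az":0},{"tx":0,"ty":0,"tz":-0.16,"ax":0,"ay":0,"az":0},{"tx":0,"ty":0,"tz":-0.21,"ax":0,"ay":0,"az":0},{"tx":0,"ty":0,"tz":-0.26,"ax":0,"ay":0,"az":0},{"tx":0,"ty":0,"tz":-0.31,"ax":0,"ay":0,"az":0},{"tx":0,"ty":0,"tz":-0.31,"ax":0,"ay":0,"az":0},{"tx":0,"ty":0,"tz":-0.31,"ax":0,"ay":0,"az":0}]'

```text
time: 31.2
eef_pos: [407.0, -280.5, 215.9]
eef_rot: [0.318, -3.125, 0.0]
wrist_force: [0.5, 0.2, -4.2]
opening: 0.112
finger_force: 58.8
```

Run:
```python
from h import *
plan([553.2,-28.8,217],101.6)
```

```text
t=31.2 pos [ 407.  -280.5  215.9] F [ 0.5  0.2 -4.2] y-axis yaw deg 101.6 tilt 0.0
go [-0.3877  0.4343 -0.0023]
turn [-0. -0.  0.]
J [-0.75  0.22 -0.33  1.03 -0.   -0.96] open 0.112 ff 58.8
```

drive_tool --targets '[{"tx":0,"ty":0.06,"tz":0,"ax":0,"ay":0,"az":0},{"tx":0,"ty":0.13,"tz":0,"ax":0,"ay":0,"az":0},{"tx":0,"ty":0.2,"tz":0,"ax":0,"ay":0,"az":0},{"tx":0,"ty":0.27,"tz":0,"ax":0,"ay":0,"az":0},{"tx":0,"ty":0.34,"tz":0,"ax":0,"ay":0,"az":0},{"tx":0,"ty":0.4,"tz":0,"ax":0,"ay":0,"az":0},{"tx":-0.02,"ty":0.434,"tz":0,"ax":0,"ay":0,"az":0},{"tx":-0.08,"ty":0.434,"tz":0,"ax":0,"ay":0,"az":0},{"tx":-0.15,"ty":0.434,"tz":0,"ax":0,"ay":0,"az":0},{"tx":-0.22,"ty":0.434,"tz":0,"ax":0,"ay":0,"az":0}]'

```text
time: 32.2
eef_pos: [471.0, -45.1, 214.4]
eef_rot: [0.318, -3.123, -0.001]
wrist_force: [-0.3, -1.0, -3.7]
opening: 0.114
finger_force: 59.0
```

drive_tool --targets '[{"tx":-0.06,"ty":0,"tz":0,"ax":0,"ay":0,"az":0},{"tx":-0.12,"ty":0,"tz":0,"ax":0,"ay":0,"az":0},{"tx":-0.16,"ty":0,"tz":0,"ax":0,"ay":0,"az":0},{"tx":-0.168,"ty":0,"tz":0,"ax":0,"ay":0,"az":0},{"tx":-0.168,"ty":0,"tz":0,"ax":0,"ay":0,"az":0},{"tx":-0.168,"ty":0,"tz":0.03,"ax":0,"ay":0,"az":0},{"tx":-0.168,"ty":0,"tz":0.06,"ax":0,"ay":0,"az":0},{"tx":-0.168,"ty":0,"tz":0.06,"ax":0,"ay":0,"az":0},{"tx":-0.168,"ty":0,"tz":0.06,"ax":0,"ay":0,"az":0}]'

```text
time: 33.1
eef_pos: [552.2, -29.2, 186.0]
eef_rot: [0.317, -3.124, -0.001]
wrist_force: [1.0, -0.4, -2.9]
opening: 0.11
finger_force: 58.9
```

Run:
```python
from h import *
plan([553.2,-28.8,117.5],101.6)
```

```text
t=33.1 pos [552.2 -29.2 186. ] F [ 1.  -0.4 -2.9] y-axis yaw deg 101.57 tilt 0.11
go [-0.0023  0.0003  0.1371]
turn [ 0.0002 -0.0006 -0.0001]
J [-0.19  0.35 -0.22  1.   -0.   -0.39] open 0.11 ff 58.9
```

drive_tool --targets '[{"tx":-0.001,"ty":0,"tz":0.03,"ax":0,"ay":0,"az":0},{"tx":-0.001,"ty":0,"tz":0.06,"ax":0,"ay":0,"az":0},{"tx":-0.001,"ty":0,"tz":0.085,"ax":0,"ay":0,"az":0},{"tx":-0.001,"ty":0,"tz":0.1,"ax":0,"ay":0,"az":0},{"tx":-0.001,"ty":0,"tz":0.106,"ax":0,"ay":0,"az":0},{"tx":-0.001,"ty":0,"tz":0.112,"ax":0,"ay":0,"az":0},{"tx":-0.001,"ty":0,"tz":0.118,"ax":0,"ay":0,"az":0},{"tx":-0.001,"ty":0,"tz":0.118,"ax":0,"ay":0,"az":0}]'

```text
time: 33.9
eef_pos: [554.0, -29.0, 127.2]
eef_rot: [0.318, -3.125, 0.0]
wrist_force: [-0.1, 1.1, -3.5]
opening: 0.117
finger_force: 59.0
```

No contact: the rim is over the block. Going on down.

drive_tool --targets '[{"tx":0,"ty":0,"tz":0.006,"ax":0,"ay":0,"az":0},{"tx":0,"ty":0,"tz":0.012,"ax":0,"ay":0,"az":0},{"tx":0,"ty":0,"tz":0.018,"ax":0,"ay":0,"az":0},{"tx":0,"ty":0,"tz":0.022,"ax":0,"ay":0,"az":0},{"tx":0,"ty":0,"tz":0.022,"ax":0,"ay":0,"az":0}]'

```text
time: 34.4
eef_pos: [554.1, -28.9, 117.9]
eef_rot: [-0.318, 3.125, -0.001]
wrist_force: [-4.1, 0.2, 9.4]
opening: 0.113
finger_force: 60.6
```

drive_tool --targets '[{"tx":0,"ty":0,"tz":-0.004,"ax":0,"ay":0,"az":0},{"tx":0,"ty":0,"tz":-0.004,"ax":0,"ay":0,"az":0},{"tx":0,"ty":0,"tz":-0.004,"ax":0,"ay":0,"az":0},{"tx":0,"ty":0,"tz":-0.04,"ax":0,"ay":0,"az":0},{"tx":0,"ty":0,"tz":-0.1,"ax":0,"ay":0,"az":0},{"tx":0,"ty":0,"tz":-0.18,"ax":0,"ay":0,"az":0},{"tx":0,"ty":0,"tz":-0.26,"ax":0,"ay":0,"az":0},{"tx":0,"ty":0,"tz":-0.34,"ax":0,"ay":0,"az":0},{"tx":0,"ty":0,"tz":-0.36,"ax":0,"ay":0,"az":0}]' --grip 0.3

```text
time: 35.3
eef_pos: [556.3, -29.4, 301.1]
eef_rot: [-0.317, 3.118, -0.003]
wrist_force: [-0.2, -0.1, -0.5]
opening: 0.699
finger_force: 0.0
```

Run:
```python
from h import *
a=optics.snapshot('scene');cv2.imwrite('pics/rs7.png',a)
h=cv2.cvtColor(a,cv2.COLOR_BGR2HSV);H,S,V=[h[...,k].astype(int) for k in range(3)]
print("red",blobs(((H<5)|(H>174))&(S>150)&(V>60)))
m=(((H<5)|(H>174))&(S>150)&(V>60)); 
for q in (1.1,1.2,1.3):
    print(q,proj("scene",[[579.7+.201*85*np.sin(q),-158.6-.98*85*np.sin(q),122+85*np.cos(q)]]).round(1))
cv2.imwrite('pics/s8.png',cv2.resize(a[130:310,170:370],(666,600),interpolation=cv2.INTER_CUBIC))
plan([596.2,-238.2,250],11.6)
```

```text
red [(array([218.4, 263.6]), [202, 253, 34, 23, 466])]
1.1 [[218.6 265.7]]
1.2 [[218.  269.8]]
1.3 [[217.8 273.6]]
t=35.4 pos [556.2 -29.4 300.5] F [0.4 0.5 0.4] y-axis yaw deg 101.6 tilt 0.41
go [ 0.0062 -0.425   0.1022]
turn [0.001  0.0023 0.5   ]
J [-0.19  0.29 -0.01  1.26 -0.   -0.39] open 0.7 ff 0.0
```

View pics/s8.png

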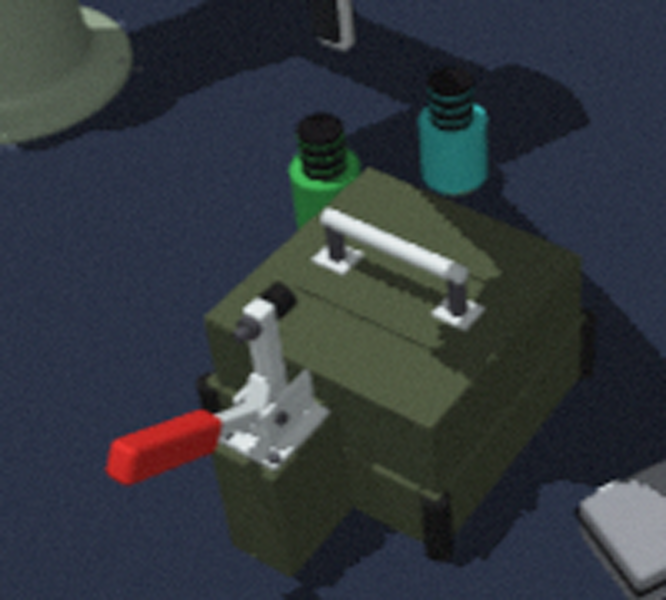

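The cover sits level on the unit (bar (330,215)–(460,270)). The clamp handle is still open at about 1.08 rad, with its grip at crop (165,448).

drive_tool --targets '[{"tx":0.006,"ty":-0.04,"tz":-0.02,"ax":0,"ay":0,"az":0.045},{"tx":0.006,"ty":-0.08,"tz":-0.02,"ax":0,"ay":0,"az":0.09},{"tx":0.006,"ty":-0.12,"tz":-0.02,"ax":0,"ay":0,"az":0.135},{"tx":0.006,"ty":-0.17,"tz":-0.02,"ax":0,"ay":0,"az":0.18},{"tx":0.006,"ty":-0.22,"tz":-0.02,"ax":0,"ay":0,"az":0.225},{"tx":0.006,"ty":-0.27,"tz":-0.02,"ax":0,"ay":0,"az":0.27},{"tx":0.006,"ty":-0.32,"tz":-0.02,"ax":0,"ay":0,"az":0.315},{"tx":0.006,"ty":-0.37,"tz":-0.02,"ax":0,"ay":0,"az":0.36},{"tx":0.006,"ty":-0.412,"tz":-0.02,"ax":0,"ay":0,"az":0.405},{"tx":0.006,"ty":-0.412,"tz":-0.02,"ax":0,"ay":0,"az":0.45}]'

```text
time: 36.35
eef_pos: [592.2, -233.9, 303.4]
eef_rot: [-1.798, -2.573, 0.002]
wrist_force: [0.8, 0.3, -0.7]
opening: 0.703
finger_force: 0.0
```

drive_tool --targets '[{"tx":0,"ty":0,"tz":0,"ax":0,"ay":0,"az":0.04},{"tx":0,"ty":0,"tz":0,"ax":0,"ay":0,"az":0.05},{"tx":0,"ty":0,"tz":0,"ax":0,"ay":0,"az":0.05},{"tx":0,"ty":0,"tz":0,"ax":0,"ay":0,"az":0.05}]'

```text
time: 36.75
eef_pos: [592.2, -231.2, 304.9]
eef_rot: [-1.983, -2.434, 0.001]
wrist_force: [0.1, -0.5, 0.1]
opening: 0.702
finger_force: 0.0
```

Run:
```python
from h import *
plan([594.8,-232,125],11.6)
```

```text
t=36.8 pos [ 592.2 -231.2  304.9] F [ 0.1 -0.5  0.1] y-axis yaw deg 11.64 tilt 0.11
go [-0.0031  0.0054  0.3598]
turn [-0.0005 -0.0004  0.0002]
J [-0.49  0.46  0.25  1.36  0.    0.88] open 0.702 ff 0.0
```

drive_tool --targets '[{"tx":-0.003,"ty":0.004,"tz":0.08,"ax":0,"ay":0,"az":0},{"tx":-0.003,"ty":0.004,"tz":0.16,"ax":0,"ay":0,"az":0},{"tx":-0.003,"ty":0.004,"tz":0.24,"ax":0,"ay":0,"az":0},{"tx":-0.003,"ty":0.004,"tz":0.3,"ax":0,"ay":0,"az":0},{"tx":-0.003,"ty":0.004,"tz":0.34,"ax":0,"ay":0,"az":0},{"tx":-0.003,"ty":0.004,"tz":0.36,"ax":0,"ay":0,"az":0},{"tx":-0.003,"ty":0.004,"tz":0.36,"ax":0,"ay":0,"az":0}]'

```text
time: 37.45
eef_pos: [593.8, -231.8, 124.6]
eef_rot: [-1.983, -2.433, 0.001]
wrist_force: [-0.8, -0.5, 0.3]
opening: 0.7
finger_force: 0.0
```

drive_tool --targets '[{"tx":0,"ty":0,"tz":0,"ax":0,"ay":0,"az":0},{"tx":0,"ty":0,"tz":0,"ax":0,"ay":0,"az":0},{"tx":0,"ty":0,"tz":0,"ax":0,"ay":0,"az":0},{"tx":0,"ty":0,"tz":0,"ax":0,"ay":0,"az":0},{"tx":0,"ty":0,"tz":0,"ax":0,"ay":0,"az":0},{"tx":0,"ty":0,"tz":0,"ax":0,"ay":0,"az":0}]' --grip 1 --newtons 30

```text
time: 38.05
eef_pos: [594.8, -233.3, 127.5]
eef_rot: [1.985, 2.433, -0.001]
wrist_force: [-3.6, -2.7, 5.8]
opening: 0.203
finger_force: 35.9
```

drive_tool --targets '[{"tx":0.01,"ty":0,"tz":-0.016,"ax":0,"ay":0,"az":0},{"tx":0.021,"ty":0,"tz":-0.031,"ax":0,"ay":0,"az":0},{"tx":0.034,"ty":0,"tz":-0.044,"ax":0,"ay":0,"az":0},{"tx":0.048,"ty":0,"tz":-0.056,"ax":0,"ay":0,"az":0},{"tx":0.064,"ty":0,"tz":-0.067,"ax":0,"ay":0,"az":0},{"tx":0.081,"ty":0,"tz":-0.075,"ax":0,"ay":0,"az":0},{"tx":0.098,"ty":0,"tz":-0.082,"ax":0,"ay":0,"az":0},{"tx":0.116,"ty":0,"tz":-0.087,"ax":0,"ay":0,"az":0},{"tx":0.135,"ty":0,"tz":-0.089,"ax":0,"ay":0,"az":0},{"tx":0.153,"ty":0,"tz":-0.09,"ax":0,"ay":0,"az":0}]'

```text
time: 39.05
eef_pos: [579.1, -157.8, 172.2]
eef_rot: [1.985, 2.433, -0.003]
wrist_force: [-1.3, -7.1, -4.6]
opening: 0.206
finger_force: 34.5
```

drive_tool --targets '[{"tx":0,"ty":0,"tz":0,"ax":0,"ay":0,"az":0},{"tx":0,"ty":0,"tz":0,"ax":0,"ay":0,"az":0},{"tx":0,"ty":0,"tz":0,"ax":0,"ay":0,"az":0}]'

```text
time: 39.35
eef_pos: [579.0, -156.7, 172.2]
eef_rot: [-1.984, -2.434, -0.001]
wrist_force: [-5.3, -0.3, 6.9]
opening: 0.202
finger_force: 35.8
```

drive_tool --targets '[{"tx":0.006,"ty":0,"tz":0,"ax":0,"ay":0,"az":0},{"tx":0.012,"ty":0,"tz":0,"ax":0,"ay":0,"az":0},{"tx":0.012,"ty":0,"tz":0,"ax":0,"ay":0,"az":0}]'

```text
time: 39.65
eef_pos: [578.2, -153.0, 172.1]
eef_rot: [1.985, 2.432, -0.003]
wrist_force: [-4.5, -7.4, 2.6]
opening: 0.206
finger_force: 35.4
```

drive_tool --targets '[{"tx":-0.008,"ty":0,"tz":0,"ax":0,"ay":0,"az":0},{"tx":-0.008,"ty":0,"tz":0,"ax":0,"ay":0,"az":0},{"tx":-0.008,"ty":0,"tz":0,"ax":0,"ay":0,"az":0},{"tx":-0.008,"ty":0,"tz":-0.06,"ax":0,"ay":0,"az":0},{"tx":-0.008,"ty":0,"tz":-0.14,"ax":0,"ay":0,"az":0},{"tx":-0.008,"ty":0,"tz":-0.22,"ax":0,"ay":0,"az":0},{"tx":-0.008,"ty":0,"tz":-0.28,"ax":0,"ay":0,"az":0},{"tx":-0.008,"ty":-0.08,"tz":-0.28,"ax":0,"ay":0,"az":0},{"tx":-0.008,"ty":-0.16,"tz":-0.28,"ax":0,"ay":0,"az":0},{"tx":-0.008,"ty":-0.24,"tz":-0.28,"ax":0,"ay":0,"az":0}]' --grip 0.3

```text
time: 40.65
eef_pos: [460.7, -179.3, 311.3]
eef_rot: [1.984, 2.435, 0.002]
wrist_force: [-0.7, -1.2, -0.4]
opening: 0.701
finger_force: 0.0
```

Run:
```python
from h import *
a=optics.snapshot('scene');cv2.imwrite('pics/rs9.png',a)
for f in("pics/scene0.png","pics/rs9.png"):
    h=cv2.cvtColor(cv2.imread(f),cv2.COLOR_BGR2HSV);H,S,V=[h[...,k].astype(int) for k in range(3)]
    m=(((H<5)|(H>174))&(S>150)&(V>60));m[330:]=0;print("red",blobs(m))
cv2.imwrite('pics/s9.png',cv2.resize(a[130:310,170:370],(666,600),interpolation=cv2.INTER_CUBIC))
```

```text
red [(array([242. , 221.4]), [233, 204, 18, 36, 437])]
red [(array([241. , 222.6]), [232, 206, 19, 35, 432])]
```

View pics/s9.png

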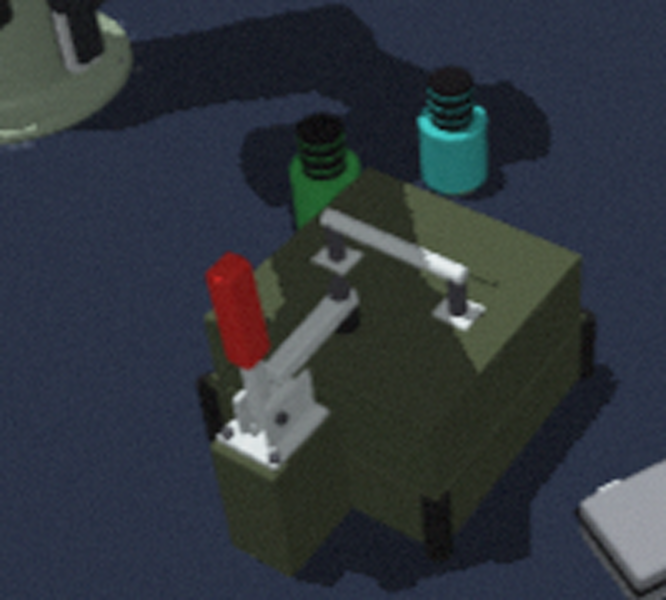

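The handle is upright again (crop (238,310), about 0.05 rad from the start by centroid shift). The arm tip is down on the cover, the cover is level and the robot is clear. Handing in.

```bash
python3 -c "
from cell import ticket
print(ticket.hand_in())"
```

```text
the job is handed in; nothing more can be done
None
```

The job is handed in, though no verdict came back: the camera shows both tan cartridges home in bores, the cover level on the shoulder with its bar front to back, and the red handle about 0.05 rad from upright (limit 0.12).

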